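Nip a hand-painted tile in a holding jig with its sunken knob

TASK

Lay the loose hand-painted tile flat in the middle of the wooden bed of the holding jig, its long side running from the fence to the jaw, and let go of it. Then turn the small knob down in its well clockwise, feeling for the resistance, until the sprung jaw holds the tile snugly against the fence with about 8 newtons, and leave it clamped. Close the jaw only by its knob, do not over-tighten it or jam your fingers against the well, and leave the other pottery where it stands.

Things in the scene. Friction and masses are not known exactly. Their poses are not given: they have to be found in the camera images.
- tile_center (a point): Centre of the loose tile (half-way up), a white glazed tile with a thin painted border and a round painted fruit, 60 mm wide (its x axis), 12 mm thick (z up) and, being hand made, somewhere between 78 and 84 mm long (its y axis). About 0.14 kg. It starts flat on the counter near the jig; grip it across its 60 mm width. Either way round is equally good.
- jig: The fixed grey holding jig. Origin on the counter (z = 0) under the middle of the bed; x runs across the jig, y along it: the fence is on the -y side, the moving jaw on the +y side and, beyond the jaw, the knob's block. Base plate 70 mm wide (x), 10 mm high. On it the wooden bed, 40 mm wide (x), so that a 60 mm wide tile overhangs it by 10 mm on either side, 78 mm long (y from -40 to +38 mm), its top 24 mm above the counter.
- fence: The fixed stop, an aluminium block 50 mm long (x), 14 mm thick (y), standing on the base plate and reaching 42 mm above the counter (18 mm above the bed). Origin at the centre of its underside, 10 mm above the counter. It is bolted at a slightly different y each time.
- fence_face (a point): Middle of the fence's face, the one that looks along the jig's +y to the jaw, 30 mm above the counter.
- jaw: The moving jaw, an aluminium block 50 mm long (x), 42 mm high, which the knob slides towards the fence (-y), 10 mm per radian; pushed directly it stays put. Origin on the counter under its fence-side face. A sprung rubber pad, 44 mm long, stands 11 mm ahead of that face and gives way 1 mm per 6 N, at most 4 mm. At the start pad and fence are 6 to 13.5 mm farther apart than the tile is long.
- well: The fixed grey block with the round well in its top: 86 by 86 mm, 44 mm high, centred 122 mm along the jig's +y from the jig's origin. The well is 70 mm across and 30 mm deep (floor 14 mm above the counter) with the knob standing in its middle. Origin at the centre of the block's underside.
- knob_grip (a point): On the knob's upright axis, half-way up its grip bar, 28 mm above the counter. The knob is brass: a disc 26 mm across and 4 mm high on the well's floor, and on it an upright bar 26 mm long (this point's x axis), 10 mm thick (its y axis) and 20 mm high, from 18 to 38 mm above the counter, so its top lies 6 mm below the well's rim. A dark line marks the half of the bar towards this point's -x. Pinch the bar across its 10 mm thickness. The point turns with the knob.
- knob (a joint): Turn of the knob in rad, growing clockwise seen from above; range 0 to 2.2, at the start 0 to 0.25. At 0 the bar lies along the jig's x axis. It has a steady drag of 0.15 N m, which also keeps it where it is left, and on top of that the torque rises by 0.010 N m for each newton of the pad on the tile: about 0.06 N m per 0.1 rad once the tile is nipped between pad and fence. Usually 0.7 to 1.6 rad are to be turned. A hand at rest may read less than a turning one.
- jar: Bystander: lidded white and blue jar, 88 mm across, 96 mm high. Origin at the centre of its foot.
- cup: Bystander: blue cup, 62 mm across, 55 mm high. Origin at the centre of its foot.
- vase: Bystander: white narrow-necked vase, 72 mm across, 115 mm high. Origin at the centre of its foot.
There are look-alikes about, which are no part of the job. Of the things shaped like the part that bears tile_center, the white one is meant.

How it is judged:
On the way:
1. the tile lies flat on the bed between fence and jaw, let go, not yet clamped (x of tile_center in the frame of jig between -0.015 and 0.015 m and y of tile_center in the frame of jig between -0.016 and 0.014 m and z of tile_center in the frame of jig between 0.027 and 0.0335 m and angle between tile_center's own z axis and vertical below 0.06 rad and angle between the y axis of tile_center and the y axis of jig, either way round below 0.25 rad and contact force between the fingers and tile below 0.1 N and contact force between jaw and tile below 2 N), for 0.2 s.
At the end, for the whole second after the job is handed in: The tile lies flat on the bed, within about 15 mm of its middle along the jig and 15 mm across, square to within 0.1 rad, at rest, held between pad and fence with 4 to 13 N (8 N is the middle), and nothing is touched (x of tile_center in the frame of jig between -0.015 and 0.015 m and y of tile_center in the frame of jig between -0.016 and 0.014 m and z of tile_center in the frame of jig between 0.027 and 0.0335 m and angle between tile_center's own z axis and vertical below 0.06 rad and angle between the y axis of tile_center and the y axis of jig, either way round below 0.1 rad and contact force between jaw and tile between 4 and 13 N and contact force between fence and tile above 2.5 N and linear speed of tile below 0.01 m/s).
It fails at once if the tile is squeezed by the jaw's pad with more than 16 N (contact force between jaw and tile above 16 N).
It fails at once if the fingers jam against the well with more than 15 N (contact force between the fingers and well above 15 N).
It fails at once if the jaw or pad is pushed by hand with more than 10 N (contact force between any of the fingers, the arm and jaw above 10 N).
It fails at once if the jar, cup or vase is moved by more than 20 mm (distance of any of jar, cup, vase from where it was at the start of the episode above 0.02 m).
It also fails if it takes over 64 s, if anything falls off the work surface, if the arm or the gripper's body presses on something with over 40 N, if the wrist force passes 120 N, or if a joint passes its speed limit or range.

ROBOT

A 7-joint arm with a two-finger parallel gripper is mounted at the origin on the work surface. World frame = base frame: x ahead of the robot, y to its left, z up, the work surface at z = 0. Lengths are in m, angles in rad, forces in N, time in s.
With the tool pointing down it reaches from about 0.4 to 0.85 m from the base axis. Payload 4.5 kg.
Tool frame: the origin (TCP) lies at the very end of the fingers, on their centre line; the grasp point (between the pads) lies 19 mm behind it (r.grip_depth is the distance from the TCP to the grasp point, in m); z points along the fingers, x is the direction in which the jaws open and shut, and the axes are right-handed (so a half turn about z gives the same grasp; the last joint's range is limited). The gripper opens to 88 mm and grips with 3 to 60 N. Pads are 18 mm wide; open, the fingers measure 123 mm over their backs; the gripper's body (75 mm by 187 mm) begins 45 mm behind the grasp point.
Start: joints at [-1.159, 0.689, -0.195, 1.565, 0.157, 0.902, -0.215], TCP at [0.231, 0.581, 0.239] pointing down, gripper open.
Joint ranges: [-3.01, 3.01], [-0.46, 2.08], [-1.47, 1.51], [0.13, 2.56], [-1, 4.14], [0.04, 2.09], [-2.66, 2.66]. Speed limits (rad/s): [2.57, 2.57, 3.14, 3.14, 3.14, 3.14, 3.14].

INTERFACE

Orientations are given as a unit quaternion [x, y, z, w].
In Python, from plant import r gives the robot as it stands. The module is installed in compiled form; this text tells all that it offers.
- The arm moves only by the shell command python3 -m jog 'ROWS' [FORCE]. ROWS is JSON, a list of rows, each a list of 5 numbers: the shift along the tool's x, y, z in units of 1 m (1.0 is 1 m), then the turn about the tool's z in units of 360 degrees (1.0 is 360 degrees), then the closure, from 0 (fully open) to 1 (shut). In form: [[dx, dy, dz, yaw, fingers], ...]. A call has 1 to 20 rows; each row shifts and turns the commanded pose from where the row before left it, along the tool's axes as they then stand; what a row does not reach is not made up. A row lasts 1/10 s, in which the tool goes at most 50 mm and 8.59 degrees, less where a joint would pass 70% of its speed; a pose out of reach is approached as far as the arm can. A call with a number of a shift or a turn outside -1 to 1 is refused whole. A call with a gripper value outside its range is refused whole. The fingers move at their own pace and stop on an object; FORCE is the grip in N (left out, the last holds). Time passes only in rows, so rows that do not move let the fingers close. It gives the time, the measured TCP pose, the force and the opening at its end, in the units of the state.
- r.get_state(): the state, without advancing time (a new reading comes with each control period).
- r.snapshot(name): name is "side" or "top"; returns the picture (420x560x3 uint8, red, green, blue); there is no depth.
- r.get_calibration(name): a dict with "mtx" (3x3 intrinsics, pixels), "dist" ([k1, k2, p1, p2, k3] as OpenCV has them; the pictures are not rectified), "R" (3x3) and "t" (3): a world point X has camera coordinates R X + t. Camera axes: x right, y down, z forward; pixel columns grow to the right and rows downward; lengths in m; the calibration is good to about 2 mm. A picture is of the moment at which its call begins. get_calibration takes no time and is no camera call.
- r.finish_job(): hands the job in, once; it reports no verdict.
Trained networks look in the newest picture that a camera, given by its name, has taken for a name from the list of things; names that differ only in an ending like _2 or _b are one class to them, and where a whole thing is asked for, a point or a joint stands for the part that bears it (a point fixed in the world has none). Each returns a list of dicts, best first, with "score" (0 to 1); they miss things now and then, are a little off and sometimes report something else, mostly with a low value. They report only what shows in the picture. A call takes as long as a camera call. They do not tell look-alikes from the thing itself.
- r.cut_out(thing, camera): "pixels" (420x560 bool, what is visible of it) and "rect" ([left, top, right, bottom] in pixels, round what is visible of it).
The state is a dict: "clock": time; "q": joint angles; "qd": joint speeds; "joint_torque": joint torques, N m; "tool_pos": TCP position; "eef_rot": TCP orientation; "contact_force": force on the tool from outside, world axes, zero at the start; "moment": the same for the moment, N m; "opening": opening from 0.0 (shut) to 1.0 (fully open).
Only numpy, scipy, OpenCV 4.12 (cv2) and the standard library are available. Lean on these libraries where they do the work, as an engineer would, in place of code of your own. Each camera call takes 0.05 s, during which the arm holds its last target.

## Working session

There is one attempt and no reset: what is moved stays moved. The work goes in short steps, Python scripts to look and compute and a shell command to move; the robot and the scene stay as the last step left them, time stands still between calls to the robot, and variables do not carry over. Pictures are saved under pics/ and viewed, and the job is handed in when it is done.

```bash
mkdir -p pics
python3 - <<'E'
from plant import r
import cv2
for n in ("side","top"):
    cv2.imwrite(f"pics/{n}0.png", r.snapshot(n)[:,:,::-1])
    c=r.get_calibration(n); print(n,c)
s=r.get_state(); print({k:s[k] for k in("clock","tool_pos","eef_rot","contact_force","moment","opening")}, r.grip_depth)
for n in ("side","top"):
  for t in ("tile_center","jig","fence","jaw","well","knob_grip","jar","cup","vase"):
    print(n,t,[(round(d["score"],2),d["rect"]) for d in r.cut_out(t,n)])
E
```

```text
side {'mtx': array([[383.00316645,   0.        , 280.76151216],
       [  0.        , 383.00316645, 203.98834623],
       [  0.        ,   0.        ,   1.        ]]), 'dist': array([0.02715993, 0.        , 0.        , 0.        , 0.        ]), 'R': array([[ 0.72395146, -0.68974315, -0.01219308],
       [-0.44104081, -0.44917906, -0.77699496],
       [ 0.53045008,  0.56788428, -0.62938872]]), 't': array([-0.35543568,  0.27461497,  0.5979648 ])}
top {'mtx': array([[444.84945287,   0.        , 281.85788942],
       [  0.        , 444.84945287, 201.42143323],
       [  0.        ,   0.        ,   1.        ]]), 'dist': array([-0.12807933,  0.        ,  0.        ,  0.        ,  0.        ]), 'R': array([[-0.00641719, -0.99990829,  0.01192578],
       [-0.98614034,  0.00435068, -0.16585624],
       [ 0.16578915, -0.01282482, -0.98607783]]), 't': array([0.033654  , 0.55066145, 1.24768315])}
{'clock': 0.1, 'tool_pos': array([0.23038947, 0.58038044, 0.23799346]), 'eef_rot': array([ 8.27290689e-01,  5.61773480e-01, -6.42149054e-04,  5.11281716e-04]), 'contact_force': array([-0.6152522 , -0.3
[... 656 characters left out ...]
91.9]), (0.28, [226.1, 171.0, 325.3, 235.2])]
side cup [(0.85, [435.4, 227.0, 472.5, 266.5])]
side vase []
top tile_center [(0.73, [309.1, 249.6, 334.2, 284.1]), (0.6, [352.6, 213.0, 385.3, 239.7]), (0.56, [403.1, 194.5, 427.2, 222.6]), (0.56, [407.8, 239.9, 426.2, 271.7]), (0.46, [243.3, 206.6, 250.7, 215.7])]
top jig [(0.76, [230.8, 190.1, 308.2, 231.3])]
top fence [(0.48, [299.5, 190.0, 310.1, 210.0])]
top jaw []
top well [(0.97, [231.2, 195.0, 267.3, 230.2])]
top knob_grip [(0.37, [242.2, 206.0, 251.8, 215.5])]
top jar [(0.71, [317.1, 130.8, 345.2, 162.2]), (0.27, [242.7, 208.2, 252.0, 213.9])]
top cup [(0.67, [379.1, 144.2, 397.6, 167.5])]
top vase [(0.57, [133.5, 191.1, 163.1, 215.6])]
```

View pics/side0.png

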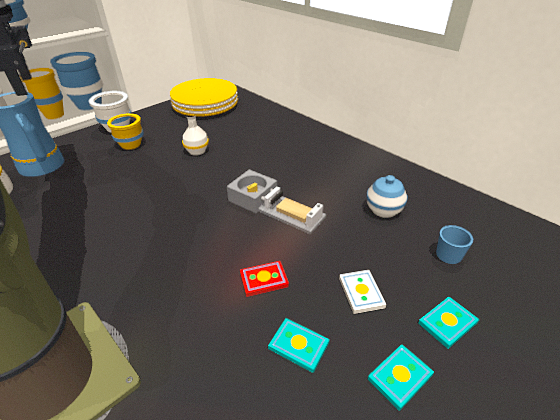

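View pics/top0.png

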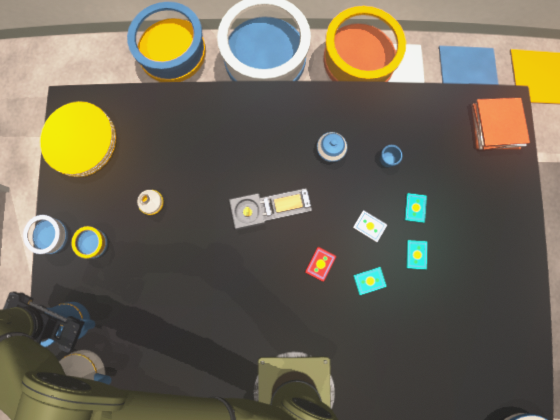

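Run:
```python
import cv2
a=cv2.imread("pics/top0.png")[180:300,220:440]; cv2.imwrite("pics/topc.png",cv2.resize(a,None,fx=3.6,fy=3.6,interpolation=cv2.INTER_CUBIC))
a=cv2.imread("pics/side0.png")[160:250,215:335]; cv2.imwrite("pics/sidec.png",cv2.resize(a,None,fx=6,fy=6,interpolation=cv2.INTER_CUBIC))
```

```text
(no output)
```

View pics/topc.png

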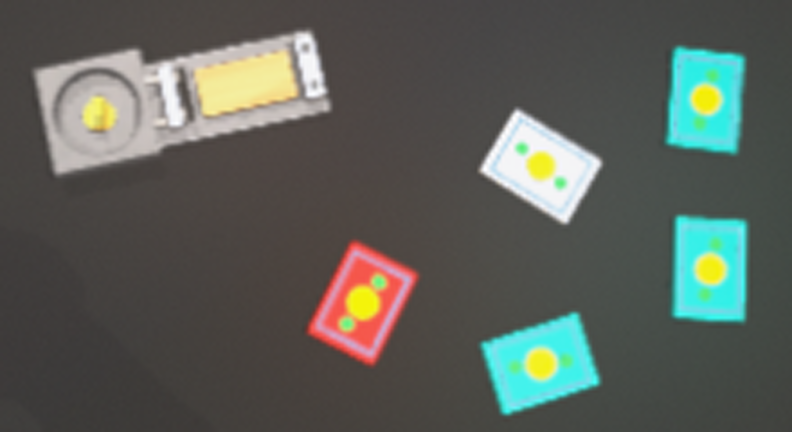

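View pics/sidec.png

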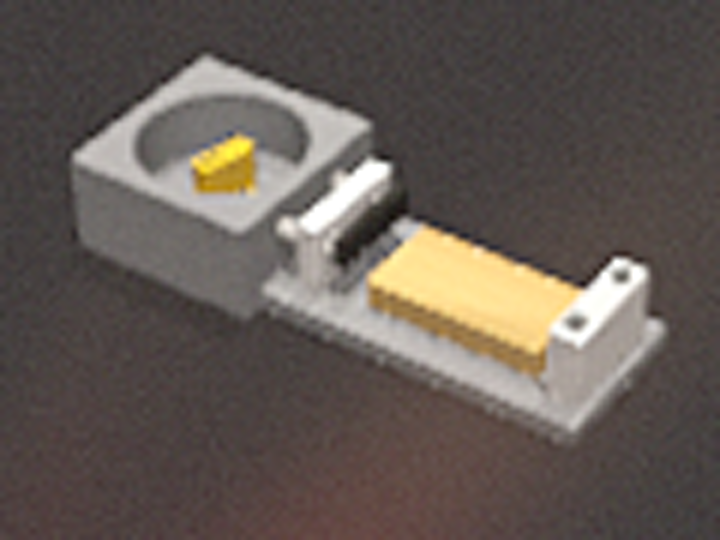

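White tile: top px (370,226), side px (362,291). The look-alikes are red (320,264) and teal (416,208), (417,255), (370,281) in the top view. The crop confirms it is the only white one. Next I'll fit poses by silhouette.

```bash
cat > h.py <<'E'
import numpy as np, cv2
from plant import r
from scipy.optimize import minimize
CAL={n:r.get_calibration(n) for n in("side","top")}
def proj(n,X):
    c=CAL[n]; rv=cv2.Rodrigues(np.array(c["R"]))[0]
    return cv2.projectPoints(np.asarray(X,float).reshape(-1,1,3),rv,np.array(c["t"]),c["mtx"],c["dist"])[0].reshape(-1,2)
def back(n,uv,z):
    c=CAL[n]; p=cv2.undistortPoints(np.asarray(uv,float).reshape(-1,1,2),c["mtx"],c["dist"]).reshape(-1,2)
    R=np.array(c["R"]);C=-R.T@c["t"]; d=np.c_[p,np.ones(len(p))]@R
    return C+d*((z-C[2])/d[:,2])[:,None]
def box(x,y,a,w,l,z0,z1,oy=0):
    P=np.array([[sx*w/2,oy+sy*l/2,z] for sx in(-1,1) for sy in(-1,1) for z in(z0,z1)])
    c,s=np.cos(a),np.sin(a)
    return np.c_[x+c*P[:,0]-s*P[:,1],y+s*P[:,0]+c*P[:,1],P[:,2]]
def hullmask(n,P,roi,S=8):
    x0,y0,x1,y1=roi
    uv=(proj(n,P)-[x0-.5,y0-.5])*S-.5
    m=np.zeros(((y1-y0)*S,(x1-x0)*S),np.uint8)
    cv2.fillConvexPoly(m,np.round(cv2.convexHull(uv.astype(np.float32))*16).astype(np.int32),255,shift=4)
    return cv2.resize(m,(x1-x0,y1-y0),interpolation=cv2.INTER_AREA)/255.
E
cat > fit.py <<'E'
from h import *
import sys
I={n:cv2.imread(f"pics/{n}0.png") for n in("side","top")}
def soft(n,rect,kind):
    x0,y0,x1,y1=[int(v) for v in rect]; roi=(x0-5,y0-5,x1+6,y1+6)
    a=I[n][roi[1]:roi[3],roi[0]:roi[2]].astype(float)
    if kind=="white": v=a.max(2); lo,hi=np.percentile(v,5),np.percentile(v,85)
    else: v=np.clip(a[:,:,2]-a[:,:,0],0,None); lo,hi=np.percentile(v,10),np.percentile(v,np.interp(0,[0,1],[95,95]))
    m=np.clip((v-lo)/(hi-lo),0,1)
    if kind=="white":
        f=np.zeros(m.shape,np.uint8); cs,_=cv2.findContours((m>.5).astype(np.uint8),cv2.RETR_EXTERNAL,2)
        k=max(cs,key=cv2.contourArea); cv2.drawContours(f,[k],-1,1,-1); 
        inn=cv2.erode(f,np.ones((3,3))); m=np.where(inn>0,1,m); m=m*(cv2.dilate(f,np.ones((3,3)))>0)
    return roi,m
def fit(obs,build,p0,free=None):
    cost=lambda p:sum(((hullmask(n,build(p),roi)-m)**2).sum() for n,roi,m in obs)
    b=None
    for it in range(3):
        st=np.array(p0 if b is None else b.x); sc=np.array([.006,.006,.15]+[.002]*(len(p0)-3))/(it+1)
        sim=np.vstack([st]+[st+np.eye(len(st))[i]*sc[i] for i in range(len(st))])
        b=minimize(cost,st,method="Nelder-Mead",options=dict(initial_simplex=sim,xatol=1e-5,fatol=1e-3))
    return b.x,b.fun
obsT={"side":(341,270,383,313),"top":(354,211,387,241)}
for ns in(("side",),("top",),("side","top")):
    obs=[(n,*soft(n,obsT[n],"white")) for n in ns]
    p0=list(back("top",[370,226],.006)[0][:2])
    best=min((fit(obs,lambda p:box(p[0],p[1],p[2],.06,p[3],0,.012),p0+[a,.081]) for a in np.arange(0,3.1,.4)),key=lambda t:t[1])
    print("tile",ns,best[0].round(4),round(best[1],2))
# well via network masks
for ns in(("side",),("top",),("side","top")):
    obs=[]
    for n in ns:
        r.snapshot(n); d=r.cut_out("well",n)[0]; x0,y0,x1,y1=[int(v) for v in d["rect"]]; roi=(x0-6,y0-6,x1+7,y1+7)
        obs.append((n,roi,np.asarray(d["pixels"])[roi[1]:roi[3],roi[0]:roi[2]].astype(float)))
    p0=list(back("top",[248,212],.03)[0][:2])
    best=min((fit(obs,lambda p:box(p[0],p[1],p[2],.086,.086,0,.044),p0+[a]) for a in (0,.3,.6,.9,1.2)),key=lambda t:t[1])
    print("well",ns,best[0].round(4),round(best[1],2))
E
python3 fit.py
```

```text
tile ('side',) [ 0.4806 -0.23    2.5759  0.0823] 16.03
tile ('top',) [ 0.4827 -0.2326  2.5789  0.0833] 2.44
tile ('side', 'top') [ 0.4811 -0.2304  2.5756  0.0823] 44.98
well ('side',) [0.5242 0.1392 0.2174] 220.27
well ('top',) [0.5248 0.1347 0.2035] 75.93
well ('side', 'top') [0.5236 0.137  0.2263] 340.78
```

```bash
cat > fitj.py <<'E'
from h import *
I={n:cv2.imread(f"pics/{n}0.png") for n in("side","top")}
ROI={"side":(220,165,332,242),"top":(225,183,316,236)}
def model(n,p):
    x,y,a,yend,fy=p; roi=ROI[n]; c,s=np.cos(a),np.sin(a)
    B=lambda w,l,z0,z1,oy:hullmask(n,box(x,y,a,w,l,z0,z1,oy),roi,6)
    m=B(.086,.086,0,.044,.122)
    m=np.maximum(m,B(.070,.08-yend,0,.010,(.08+yend)/2))
    m=np.maximum(m,B(.050,.014,.01,.042,fy-.007))
    m=np.maximum(m,B(.040,.078,.01,.024,-.001))
    return m
def sm(n):
    x0,y0,x1,y1=ROI[n]; v=I[n][y0:y1,x0:x1].astype(float).max(2)
    bg=np.median(v[:6]); print(n,bg,np.percentile(v,[5,25,50,75,95]))
    return v,bg
O={}
for n in I:
    v,bg=sm(n); hi=110
    m=np.clip((v-bg-8)/(hi-bg-8),0,1)
    f=(m>.5).astype(np.uint8); cs,_=cv2.findContours(f,cv2.RETR_EXTERNAL,2); g=np.zeros_like(f); cv2.drawContours(g,[max(cs,key=cv2.contourArea)],-1,1,-1)
    m=np.where(cv2.erode(g,np.ones((3,3)))>0,1,m)*(cv2.dilate(g,np.ones((3,3)))>0); O[n]=m
for ns in(("side",),("top",),("side","top")):
    cost=lambda p:sum(((model(n,p)-O[n])**2).sum() for n in ns)
    st=np.array([.55,.017,.21,-.065,-.042])
    for k in range(3):
        sim=np.vstack([st]+[st+np.eye(5)[i]*[.006,.006,.05,.005,.005][i]/(k+1) for i in range(5)])
        b=minimize(cost,st,method="Nelder-Mead",options=dict(initial_simplex=sim,xatol=2e-5,fatol=1e-3,maxiter=600)); st=b.x
    print(ns,st.round(4),round(b.fun,2))
    for n in ns:
        d=np.dstack([O[n],model(n,st),O[n]*0]); cv2.imwrite(f"pics/fj_{n}_{len(ns)}.png",cv2.resize((d*255).astype(np.uint8),None,fx=6,fy=6,interpolation=0))
E
python3 fitj.py
```

```text
side 68.0 [ 65.  72.  80. 114. 244.]
top 75.0 [ 71.  76.  79. 192. 244.]
('side',) [ 0.5487  0.0167  0.2035 -0.0656 -0.0478] 321.92
('top',) [ 0.5512  0.0158  0.1981 -0.0693 -0.0377] 28.51
('side', 'top') [ 0.5496  0.0164  0.1989 -0.0668 -0.0472] 429.91
```

View pics/fj_side_1.png

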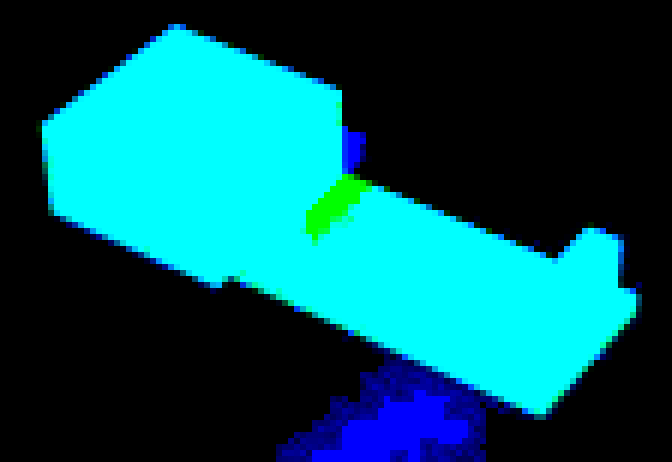

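View pics/fj_top_1.png

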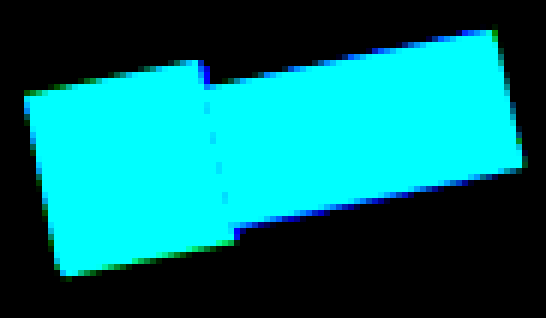

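```bash
cat > goto.py <<'E'
import sys,numpy as np
from plant import r
from scipy.spatial.transform import Rotation as Ro
# usage: goto x y z psi : total tool-frame shift (at present axes) and yaw turns
def rep():
    s=r.get_state();R=Ro.from_quat(s["eef_rot"]).as_matrix()
    psi=np.arctan2(R[1,0],R[0,0])
    print("t",round(s["clock"],2),"p",s["tool_pos"].round(4),"psi",round(psi,4),"tilt",np.round(R[:2,2],4),"F",np.round(s["contact_force"],2),"M",np.round(s["moment"],3),"open",round(s["opening"],3),"q7",round(s["q"][6],3))
    return s,R,psi
s,R,psi=rep()
if len(sys.argv)>4:
    x,y,z,a=map(float,sys.argv[1:5])
    d=np.array([x,y,z])-s["tool_pos"]; t=R.T@d
    dy=-(a-psi); dy=(dy+np.pi)%(2*np.pi)-np.pi
    print("shift",t.round(4),"len",np.linalg.norm(t).round(4),"yaw turns",round(dy/2/np.pi,4))
E
python3 - <<'E'
from h import *
for n,uv,z in(("top",(332,160),0),("top",(390,166),0),("top",(149,214),0)): print(back(n,uv,z))
for n,uv,z in(("side",(386,217),0),("side",(453,264),0),("side",(195,154),0)): print(back(n,uv,z))
E
python3 -m jog '[[-0.0193,0.0238,0,0,0],[-0.0193,0.0238,0,0,0],[-0.0193,0.0238,0,0,0],[-0.0193,0.0238,0,0,0],[-0.0193,0.0238,0,0,0],[-0.0193,0.0238,0,0,0],[-0.0193,0.0238,0,0,0],[-0.0193,0.0238,0,0,0],[-0.0193,0.0238,0,0,0],[-0.0193,0.0238,0,0,0],[-0.0193,0.0238,0,0,0],[-0.0193,0.0238,0,0,0],[-0.0193,0.0238,0,0,0],[-0.0193,0.0238,0,0,0],[-0.0193,0.0238,0,0,0],[-0.0193,0.0238,0,0,0],[-0.0193,0.0238,0,0,0],[-0.0193,0.0238,0,0,0]]'
python3 goto.py .4817 -.2313 .15 -.5656
```

```text
[[ 0.68691829 -0.12484191  0.        ]]
[[ 0.66800408 -0.30469063  0.        ]]
[[0.5217543  0.43189587 0.        ]]
[[ 0.69542924 -0.13849712  0.        ]]
[[ 0.66949256 -0.31452147  0.        ]]
[[0.5359619  0.40825548 0.        ]]
clock: 3.2
tool_pos: [0.5013, 0.0989, 0.2389]
eef_rot: [0.827, 0.562, 0.0, 0.0]
contact_force: [-0.2, 0.6, -0.3]
opening: 1.004
t 3.2 p [0.5013 0.0989 0.2389] psi 1.193 tilt [0.0005 0.0002] F [-0.16  0.62 -0.26] M [0.04  0.002 0.014] open 1.004 q7 0.692
shift [-0.3141  0.1036  0.0888] len 0.3425 yaw turns 0.2799
```

```bash
python3 -m jog '[[-0.0262,0.0086,0.0074,0,0],[-0.0262,0.0086,0.0074,0,0],[-0.0262,0.0086,0.0074,0,0],[-0.0262,0.0086,0.0074,0,0],[-0.0262,0.0086,0.0074,0,0],[-0.0262,0.0086,0.0074,0,0],[-0.0262,0.0086,0.0074,0,0],[-0.0262,0.0086,0.0074,0,0],[-0.0262,0.0086,0.0074,0,0],[-0.0262,0.0086,0.0074,0,0],[-0.0262,0.0086,0.0074,0,0],[-0.0262,0.0086,0.0074,0,0]]'
python3 -m jog '[[0,0,0,0.0233,0],[0,0,0,0.0233,0],[0,0,0,0.0233,0],[0,0,0,0.0233,0],[0,0,0,0.0233,0],[0,0,0,0.0233,0],[0,0,0,0.0233,0],[0,0,0,0.0233,0],[0,0,0,0.0233,0],[0,0,0,0.0233,0],[0,0,0,0.0233,0],[0,0,0,0.0233,0],[0,0,0,0,0]]'
python3 goto.py .4817 -.2313 .06 -.5656
python3 - <<'E'
from h import *
for n in("side","top"):
    a=r.snapshot(n)[:,:,::-1].copy()
    p=proj(n,[r.get_state()["tool_pos"]])[0]; print(n,p)
    x,y=p.astype(int); x0,y0=max(0,x-60),max(0,y-45)
    cv2.imwrite(f"pics/{n}1.png",cv2.resize(a[y0:y0+90,x0:x0+120],None,fx=6,fy=6,interpolation=cv2.INTER_CUBIC)); print(x0,y0)
E
```

```text
clock: 4.4
tool_pos: [0.4806, -0.2315, 0.1497]
eef_rot: [0.827, 0.562, 0.0, 0.0]
contact_force: [0.5, -0.1, -0.0]
opening: 0.999
clock: 5.7
tool_pos: [0.4809, -0.2301, 0.1499]
eef_rot: [0.961, -0.278, 0.0, 0.0]
contact_force: [0.4, -0.8, -0.5]
opening: 1.002
t 5.7 p [ 0.4809 -0.2301  0.1499] psi -0.5638 tilt [ 0.0002 -0.0004] F [ 0.41 -0.78 -0.47] M [-0.067  0.102 -0.014] open 1.002 q7 0.073
shift [0.0013 0.0006 0.0899] len 0.0899 yaw turns 0.0003
side [372.13878792 234.2026067 ]
312 189
top [379.96857156 220.38025086]
319 175
```

View pics/side1.png

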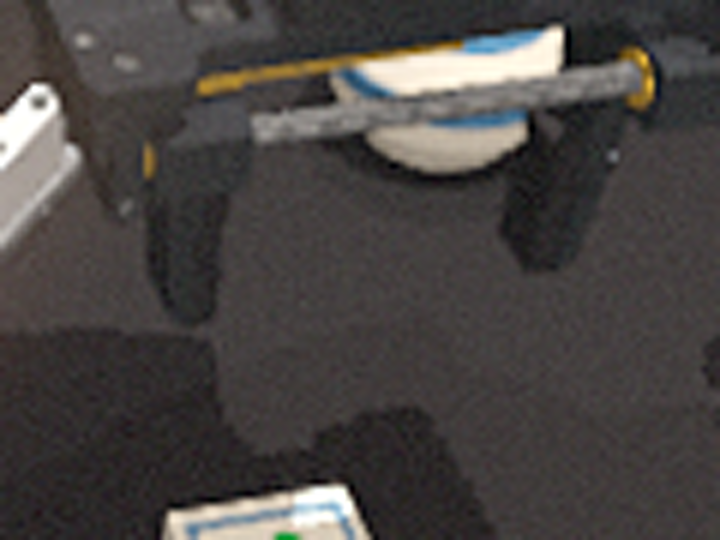

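View pics/top1.png

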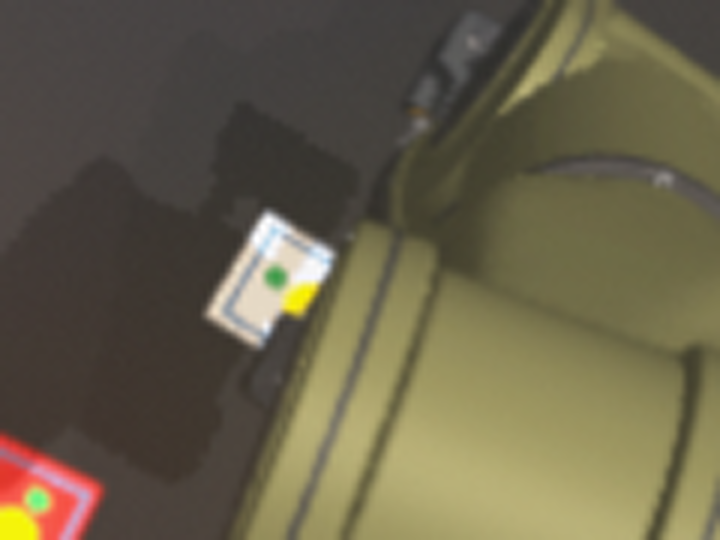

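```bash
python3 -m jog '[[0.0006,0.0003,0.02,0,0],[0.0006,0.0003,0.02,0,0],[0,0,0.02,0,0],[0,0,0.02,0,0],[0,0,0.02,0,0],[0,0,0.01,0,0],[0,0,0.01,0,0],[0,0,0,0,0]]'
python3 goto.py .4817 -.2313 .006 -.5656
python3 - <<'E'
from h import *
n="side"
a=r.snapshot(n)[:,:,::-1].copy()
x0,y0=300,215
cv2.imwrite(f"pics/{n}2.png",cv2.resize(a[y0:y0+110,x0:x0+140],None,fx=5,fy=5,interpolation=cv2.INTER_CUBIC))
s=r.get_state();p=s["tool_pos"]
print((proj(n,[p])-[x0,y0])*5)
E
```

```text
clock: 6.6
tool_pos: [0.4809, -0.2312, 0.0292]
eef_rot: [0.961, -0.278, -0.001, -0.0]
contact_force: [0.9, -0.2, 0.3]
opening: 1.0
t 6.6 p [ 0.4809 -0.2312  0.0292] psi -0.5631 tilt [-0.001   0.0009] F [ 0.9  -0.22  0.33] M [-0.046  0.122  0.028] open 1.0 q7 0.116
shift [ 0.0008 -0.0004  0.0232] len 0.0232 yaw turns 0.0004
[[319.25793696 335.82665653]]
```

View pics/side2.png

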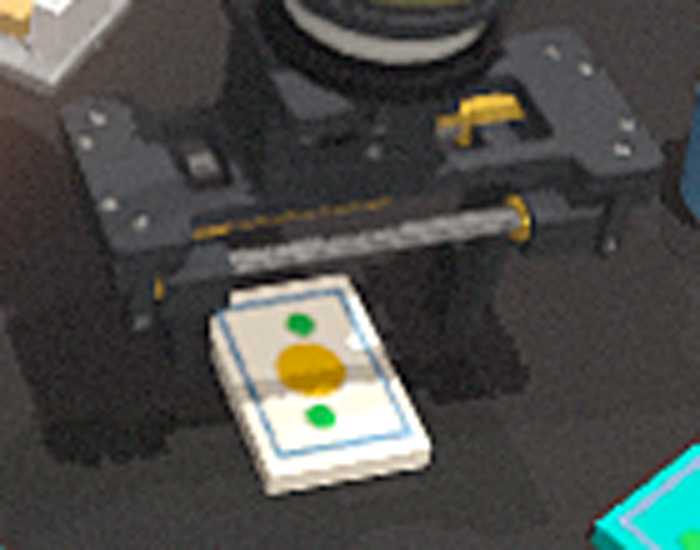

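```bash
python3 -m jog '[[0,0,0.01,0,0],[0,0,0.008,0,0],[0,0,0.004,0,0],[0,0,0,0,0]]'
python3 goto.py
python3 -m jog '[[0,0,0,0,0.2],[0,0,0,0,0.25],[0,0,0,0,0.35],[0,0,0,0,0.4],[0,0,0,0,0.4],[0,0,0,0,0.4],[0,0,0,0,0.4]]' 18
python3 goto.py
python3 - <<'E'
from h import *
n="side"
a=r.snapshot(n)[:,:,::-1].copy()
x0,y0=300,215
cv2.imwrite(f"pics/{n}3.png",cv2.resize(a[y0:y0+110,x0:x0+140],None,fx=5,fy=5,interpolation=cv2.INTER_CUBIC))
E
```

```text
clock: 7.05
tool_pos: [0.4809, -0.2312, 0.0073]
eef_rot: [0.961, -0.278, -0.001, -0.0]
contact_force: [0.1, 0.1, 0.7]
opening: 0.998
t 7.05 p [ 0.4809 -0.2312  0.0073] psi -0.5637 tilt [-0.0009  0.0005] F [0.08 0.05 0.67] M [-0.089  0.158 -0.027] open 0.998 q7 0.12
clock: 7.75
tool_pos: [0.4814, -0.2314, 0.0081]
eef_rot: [0.961, -0.278, 0.0, -0.0]
contact_force: [-0.6, -0.2, 3.0]
opening: 0.68
t 7.75 p [ 0.4814 -0.2314  0.0081] psi -0.5637 tilt [ 0.0003 -0.    ] F [-0.59 -0.23  2.98] M [0.002 0.135 0.031] open 0.68 q7 0.12
```

View pics/side3.png

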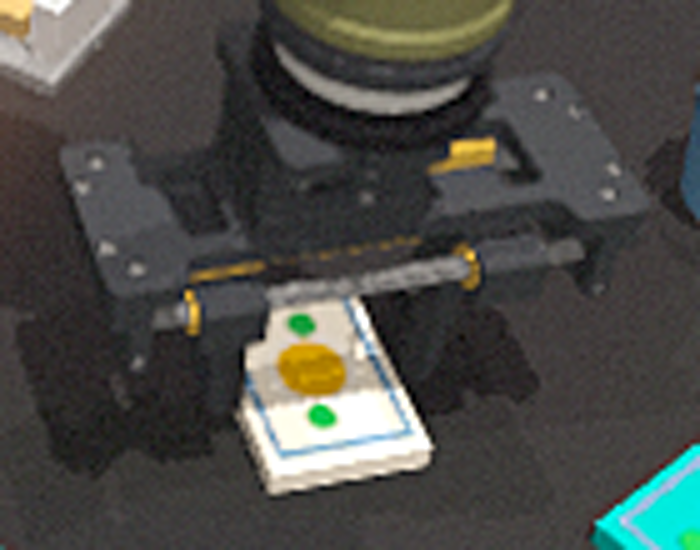

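```bash
python3 -m jog '[[0,0,-0.01,0,0.4],[0,0,-0.02,0,0.4],[0,0,-0.03,0,0.4],[0,0,-0.03,0,0.4],[0,0,-0.02,0,0.4]]'
python3 goto.py
cat > ov.py <<'E'
from h import *
P={"side":(.5487,.0167,.2035),"top":(.5512,.0158,.1981)}
def J(n,pts):
    x,y,a=P[n];c,s=np.cos(a),np.sin(a);p=np.array(pts)
    return np.c_[x+c*p[:,0]-s*p[:,1],y+s*p[:,0]+c*p[:,1],p[:,2]]
for n,(x0,y0,w,h),f in(("side",(255,180,75,60),10),("top",(258,180,58,45),13)):
    im=cv2.resize(cv2.imread(f"pics/{n}0.png")[y0:y0+h,x0:x0+w],None,fx=f,fy=f,interpolation=cv2.INTER_CUBIC)
    def line(pts,col):
        uv=((proj(n,J(n,pts))-[x0,y0]+.5)*f).astype(int); cv2.polylines(im,[uv.reshape(-1,1,2)],False,col,1)
    F=-.0478
    line([[-.025,F,.042],[.025,F,.042],[.025,F-.014,.042],[-.025,F-.014,.042],[-.025,F,.042],[-.025,F,.024]],(0,0,255))
    line([[-.02,-.04,.024],[-.02,.038,.024],[.02,.038,.024],[.02,-.04,.024],[-.02,-.04,.024]],(0,255,0))
    for k in range(40,64,2):
        b=k%10==0
        line([[-.025,k/1e3,.042],[-.025+(.01 if b else .005),k/1e3,.042]],(255,0,0)); line([[.025,k/1e3,.042],[.025-(.01 if b else .005),k/1e3,.042]],(255,0,255) if b else (255,0,0))
    cv2.imwrite(f"pics/ov_{n}.png",im)
E
python3 ov.py
```

```text
clock: 8.3
tool_pos: [0.4815, -0.2316, 0.1201]
eef_rot: [0.961, -0.278, 0.001, 0.0]
contact_force: [-0.8, -0.1, -1.0]
opening: 0.674
t 8.3 p [ 0.4815 -0.2316  0.1201] psi -0.5639 tilt [ 0.0014 -0.0006] F [-0.83 -0.07 -1.01] M [-0.091  0.031 -0.038] open 0.674 q7 0.091
```

View pics/ov_side.png

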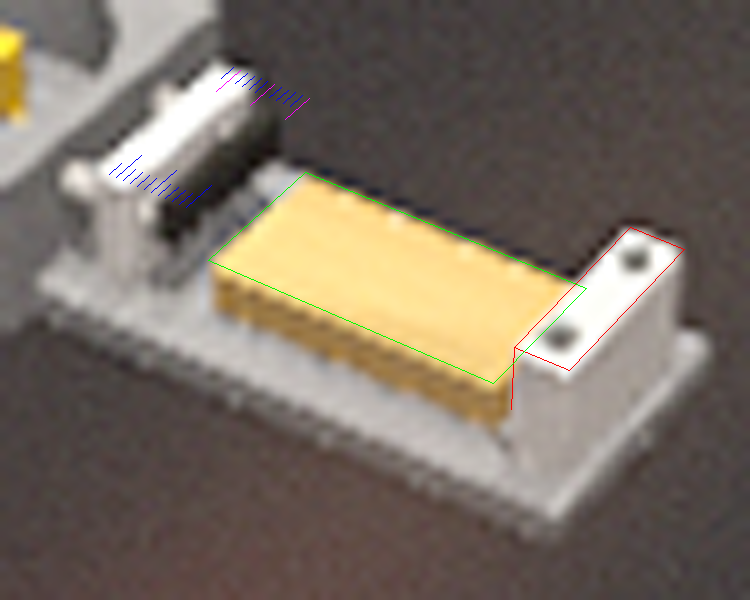

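View pics/ov_top.png

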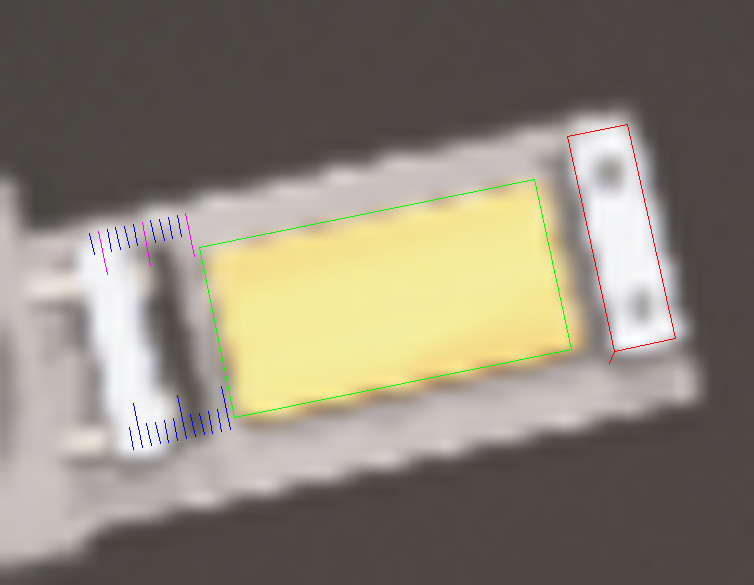

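```bash
python3 goto.py .5506 .0129 .1 .202
```

```text
t 8.3 p [ 0.4815 -0.2316  0.1201] psi -0.5639 tilt [ 0.0014 -0.0006] F [-0.83 -0.07 -1.01] M [-0.091  0.031 -0.038] open 0.674 q7 0.091
shift [-0.0723 -0.2436  0.02  ] len 0.2549 yaw turns -0.1219
```

```bash
python3 -m jog '[[-0.006,-0.0203,0,0,0.4],[-0.006,-0.0203,0,0,0.4],[-0.006,-0.0203,0,0,0.4],[-0.006,-0.0203,0,0,0.4],[-0.006,-0.0203,0,0,0.4],[-0.006,-0.0203,0,0,0.4],[-0.006,-0.0203,0,0,0.4],[-0.006,-0.0203,0,0,0.4],[-0.006,-0.0203,0,0,0.4],[-0.006,-0.0203,0,0,0.4],[-0.006,-0.0203,0,0,0.4],[-0.006,-0.0203,0,0,0.4]]'
python3 -m jog '[[0,0,0,-0.0203,0.4],[0,0,0,-0.0203,0.4],[0,0,0,-0.0203,0.4],[0,0,0,-0.0203,0.4],[0,0,0,-0.0203,0.4],[0,0,0,-0.0203,0.4],[0,0,0.02,0,0.4],[0,0,0,0,0.4]]'
python3 goto.py .5506 .0129 .06 .202
```

```text
clock: 9.5
tool_pos: [0.5503, 0.014, 0.1182]
eef_rot: [0.961, -0.278, -0.0, -0.0]
contact_force: [1.0, 0.1, -2.0]
opening: 0.679
clock: 10.3
tool_pos: [0.5488, 0.0129, 0.0967]
eef_rot: [0.995, 0.1, -0.002, -0.0]
contact_force: [0.2, -1.0, -0.7]
opening: 0.676
t 10.3 p [0.5488 0.0129 0.0967] psi 0.2013 tilt [-0.0039 -0.    ] F [ 0.19 -1.01 -0.75] M [-0.082  0.055  0.01 ] open 0.676 q7 0.207
shift [0.0019 0.0004 0.0367] len 0.0368 yaw turns -0.0001
```

```bash
python3 -m jog '[[0.0008,0,0.015,0,0.4],[0.0006,0,0.015,0,0.4],[0,0,0.005,0,0.4],[0,0,0,0,0.4],[0,0,0,0,0.4]]'
python3 goto.py .5506 .0129 .034 .202
python3 - <<'E'
from h import *
for n,(x0,y0,w,h),f in(("side",(235,160,110,85),7),("top",(220,175,110,65),7)):
    a=r.snapshot(n)[:,:,::-1]
    cv2.imwrite(f"pics/{n}4.png",cv2.resize(a[y0:y0+h,x0:x0+w],None,fx=f,fy=f,interpolation=cv2.INTER_CUBIC))
E
```

```text
clock: 10.8
tool_pos: [0.5519, 0.0132, 0.0628]
eef_rot: [0.995, 0.101, -0.0, 0.0]
contact_force: [-0.6, -0.6, -1.2]
opening: 0.678
t 10.8 p [0.5519 0.0132 0.0628] psi 0.2015 tilt [-0.0002 -0.    ] F [-0.59 -0.65 -1.2 ] M [-0.039  0.066  0.021] open 0.678 q7 0.211
shift [-0.0013  0.0001  0.0288] len 0.0289 yaw turns -0.0001
```

View pics/side4.png

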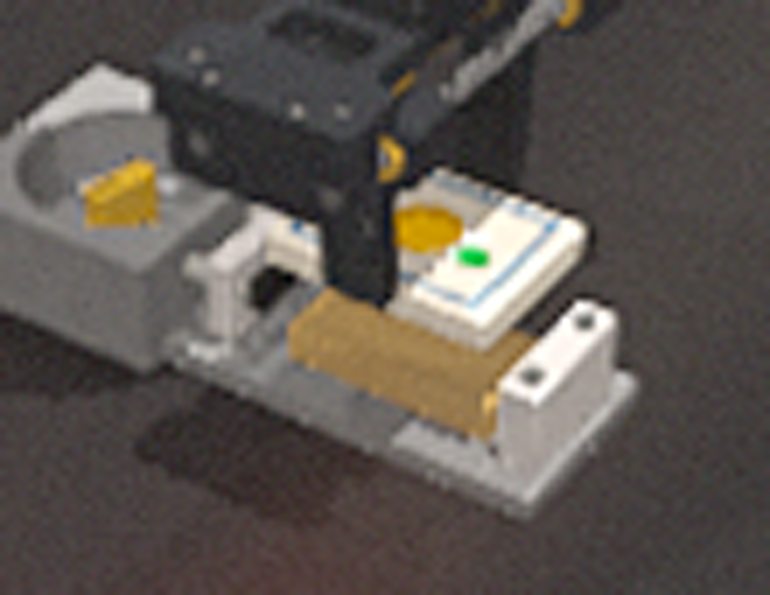

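View pics/top4.png

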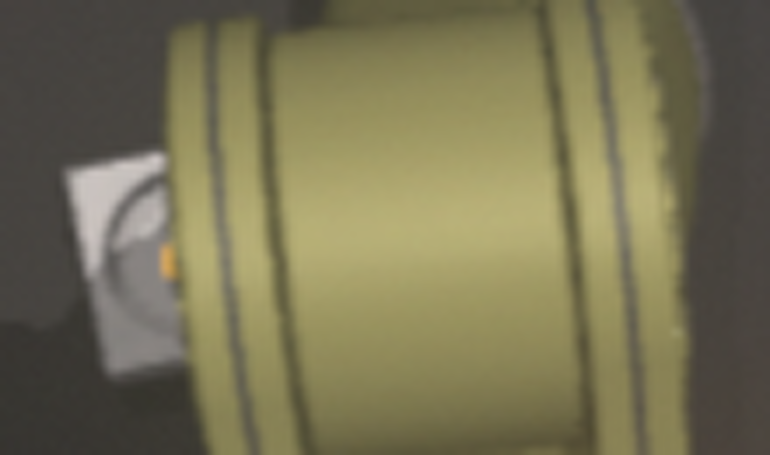

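Run:
```python
from h import *
def tj(p):
    x,y,a=.5487,.0167,.2035;c,s=np.cos(a),np.sin(a);d=p[:2]-[x,y]
    return np.round([c*d[0]+s*d[1],-s*d[0]+c*d[1]],4)
f=lambda u,v,z:tj(back("side",[235+u/7-.43,160+v/7-.43],z)[0])
print("near top",f(488,329,.0667),"near bot",f(488,347,.0547),"far top",f(586,224,.0667),"far bot",f(588,243,.0547))
p=(.5519,.0132,.0628)
print("expected tcp jig", tj(np.array(p)))
import cv2
# predicted outline from TCP pose (w/ side bias) 
for L in(.082,):
    q=box(.5519,.0132,.2015,.06,L,.0547,.0667); print(((proj("side",q)-[235-.43,160-.43])*7).round(0).tolist())
```

```text
near top [-0.0305 -0.0463] near bot [-0.0254 -0.0435] far top [ 0.0317 -0.0443] far bot [ 0.0373 -0.0424]
expected tcp jig [ 0.0024 -0.0041]
[[488.0, 353.0], [489.0, 323.0], [272.0, 261.0], [271.0, 232.0], [587.0, 254.0], [589.0, 224.0], [376.0, 170.0], [376.0, 141.0]]
```

```bash
python3 -m jog '[[-0.0012,0,0.007,0,0.4],[-0.0012,0,0.007,0,0.4],[0,0,0.007,0,0.4],[0,0,0.004,0,0.4],[0,0,0.002,0,0.4],[0,0,0,0,0.4],[0,0,0,0,0.4]]'
python3 goto.py .5499 .0132 .0321 .202
python3 - <<'E'
from h import *
for n,(x0,y0,w,h),f in(("side",(235,160,110,85),7),):
    a=r.snapshot(n)[:,:,::-1]
    cv2.imwrite(f"pics/{n}5.png",cv2.resize(a[y0:y0+h,x0:x0+w],None,fx=f,fy=f,interpolation=cv2.INTER_CUBIC))
E
```

```text
clock: 11.6
tool_pos: [0.5497, 0.0128, 0.0359]
eef_rot: [0.995, 0.101, 0.0, -0.0]
contact_force: [0.5, 0.2, -1.8]
opening: 0.676
t 11.6 p [0.5497 0.0128 0.0359] psi 0.2015 tilt [0.0001 0.0001] F [ 0.46  0.17 -1.79] M [-0.036  0.081 -0.015] open 0.676 q7 0.214
shift [ 0.0003 -0.0004  0.0038] len 0.0039 yaw turns -0.0001
```

View pics/side5.png

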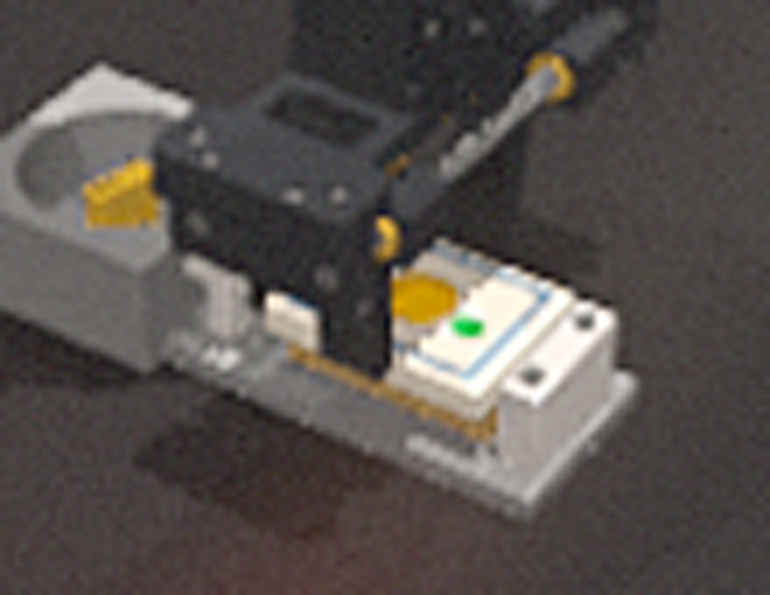

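```bash
python3 -m jog '[[0,0,0.0015,0,0.4],[0,0,0.0015,0,0.4],[0,0,0,0,0.4],[0,0,0,0,0.4]]'
python3 goto.py
python3 -m jog '[[0,0,0.001,0,0.4],[0,0,0,0,0.4],[0,0,0,0,0.4]]'
python3 goto.py
```

```text
clock: 12.05
tool_pos: [0.5495, 0.0128, 0.0329]
eef_rot: [0.995, 0.101, -0.0, -0.0]
contact_force: [-0.2, 0.6, -1.6]
opening: 0.675
t 12.05 p [0.5495 0.0128 0.0329] psi 0.2016 tilt [-0.0001  0.0001] F [-0.19  0.64 -1.59] M [-0.045  0.055 -0.005] open 0.675 q7 0.214
clock: 12.35
tool_pos: [0.5497, 0.0128, 0.0321]
eef_rot: [0.995, 0.101, 0.0, -0.0]
contact_force: [0.3, -0.5, 2.2]
opening: 0.678
t 12.35 p [0.5497 0.0128 0.0321] psi 0.2014 tilt [0.0004 0.0001] F [ 0.27 -0.45  2.17] M [-0.049  0.166  0.008] open 0.678 q7 0.214
```

```bash
python3 -m jog '[[0,0,0,0,0.25],[0,0,0,0,0.15],[0,0,0,0,0.12],[0,0,0,0,0.12],[0,0,0,0,0.12]]'
python3 -m jog '[[0,0,-0.005,0,0.12],[0,0,-0.02,0,0.12],[0,0,-0.03,0,0.12],[0,0,-0.03,0,0.12],[0,0,-0.03,0,0.12],[0,0,-0.03,0,0.12],[0,0,0,0,0.12]]'
python3 goto.py .5255 .137 .12 1.67
python3 - <<'E'
from h import *
for n,(x0,y0,w,h),f in(("side",(220,160,110,85),7),):
    a=r.snapshot(n)[:,:,::-1]; cv2.imwrite("pics/side6full.png",a)
    cv2.imwrite(f"pics/{n}6.png",cv2.resize(a[y0:y0+h,x0:x0+w],None,fx=f,fy=f,interpolation=cv2.INTER_CUBIC))
E
```

```text
clock: 12.85
tool_pos: [0.5496, 0.0128, 0.0319]
eef_rot: [0.995, 0.101, -0.0, -0.0]
contact_force: [-0.2, -0.2, 0.0]
opening: 0.879
clock: 13.55
tool_pos: [0.5521, 0.0127, 0.1809]
eef_rot: [0.995, 0.1, 0.004, 0.0]
contact_force: [-0.1, 0.3, 0.3]
opening: 0.88
t 13.55 p [0.5521 0.0127 0.1809] psi 0.2012 tilt [0.0079 0.0006] F [-0.07  0.35  0.27] M [-0.021 -0.014 -0.042] open 0.88 q7 0.198
shift [-0.0017 -0.1272  0.0608] len 0.1409 yaw turns -0.2338
```

View pics/side6.png

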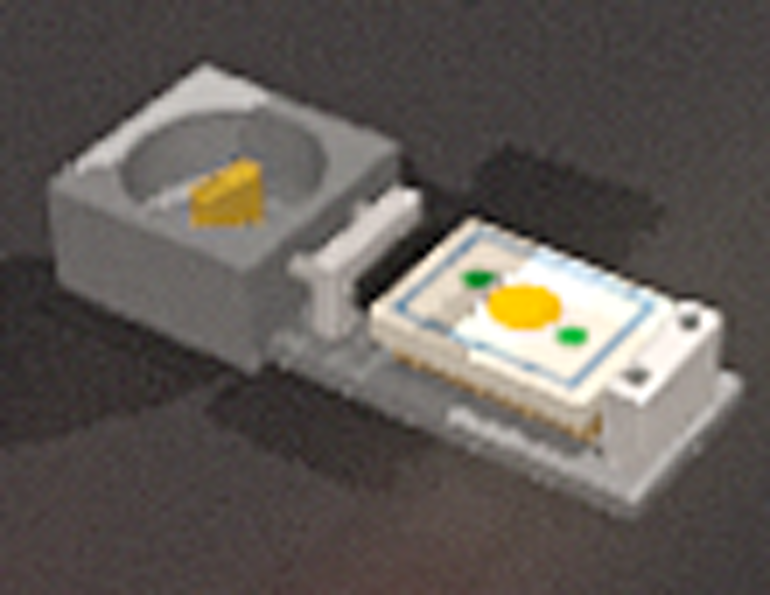

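```bash
cat > fitk.py <<'E'
from h import *
P={"side":(.5487,.0167,.2035),"top":(.5512,.0158,.1981)}
R={"side":(238,178,264,200),"top":(236,202,260,222)}
for n,img in(("side","side0"),("side","side6full"),("top","top0")):
    roi=R[n]; a=cv2.imread(f"pics/{img}.png")[roi[1]:roi[3],roi[0]:roi[2]].astype(float)
    v=(a[:,:,1:].min(2)-a[:,:,0]); hi=np.percentile(v,97 if n=="side" else 96); m=np.clip(v/hi*1.25-.1,0,1)
    x0,y0,a0=P[n]
    th=np.linspace(0,2*np.pi,24,endpoint=False)
    def mod(p):
        b=hullmask(n,box(p[0],p[1],p[2],.026,.010,.018,.038),roi)
        d=hullmask(n,np.vstack([np.c_[p[0]+.013*np.cos(th),p[1]+.013*np.sin(th),0*th+z] for z in(.014,.018)]),roi)
        return np.maximum(b,d*p[3])
    st0=[x0-np.sin(a0)*.122,y0+np.cos(a0)*.122]
    best=None
    for ang in(a0,a0-.12,a0-.25):
        st=np.array(st0+[ang,.5])
        for k in range(2):
            sim=np.vstack([st]+[st+np.eye(4)[i]*[.003,.003,.15,.3][i] for i in range(4)])
            b=minimize(lambda p:((mod(p)-m)**2).sum(),st,method="Nelder-Mead",options=dict(initial_simplex=sim,xatol=1e-5,fatol=1e-3)); st=b.x
        if best is None or b.fun<best.fun: best=b
    print(img,"pred c",np.round(st0,4),"fit",best.x.round(4),"phi",round(a0-best.x[2],3),round(best.fun,2))
E
python3 fitk.py
```

```text
side0 pred c [0.524  0.1362] fit [0.5249 0.1369 0.2022 0.1127] phi 0.001 17.68
side6full pred c [0.524  0.1362] fit [0.5242 0.1361 0.1772 0.0598] phi 0.026 14.98
top0 pred c [0.5272 0.1354] fit [ 0.5257  0.1333 -0.0041  0.9769] phi 0.202 1.23
```

```bash
python3 -m jog '[[-0.0003,-0.0158,0.0075,0,0.5],[-0.0003,-0.0158,0.0075,0,0.77],[-0.0003,-0.0158,0.0075,0,0.77],[-0.0003,-0.0158,0.0075,0,0.77],[-0.0003,-0.0158,0.0075,0,0.77],[-0.0003,-0.0158,0.0075,0,0.77],[-0.0003,-0.0158,0.0075,0,0.77],[-0.0003,-0.0158,0.0075,0,0.77]]' 10
python3 -m jog '[[0,0,0,-0.0225,0.77],[0,0,0,-0.0225,0.77],[0,0,0,-0.0225,0.77],[0,0,0,-0.0225,0.77],[0,0,0,-0.0225,0.77],[0,0,0,-0.0225,0.77],[0,0,0,-0.0225,0.77],[0,0,0,-0.0225,0.77],[0,0,0,-0.0225,0.77],[0,0,0,-0.0225,0.77],[0,0,0,-0.0225,0.77],[0,0,0,0,0.77],[0,0,0,0,0.77]]'
python3 goto.py .5246 .136 .06 1.75
```

```text
clock: 14.4
tool_pos: [0.5216, 0.1375, 0.1163]
eef_rot: [0.995, 0.101, 0.0, -0.0]
contact_force: [0.4, -0.9, 0.3]
opening: 0.233
clock: 15.7
tool_pos: [0.5218, 0.1365, 0.1167]
eef_rot: [0.64, 0.769, 0.0, -0.0]
contact_force: [-0.2, 0.2, 0.3]
opening: 0.231
t 15.7 p [0.5218 0.1365 0.1167] psi 1.7531 tilt [-0.0002  0.0004] F [-0.15  0.15  0.32] M [ 0.116 -0.02  -0.013] open 0.231 q7 0.996
shift [-0.001   0.0027  0.0567] len 0.0568 yaw turns 0.0005
```

```bash
python3 -m jog '[[-0.0005,0.0013,0.02,0,0.77],[-0.0005,0.0014,0.02,0,0.77],[0,0,0.017,0,0.77],[0,0,0,0,0.77],[0,0,0,0,0.77]]'
python3 goto.py .5246 .136 .022 1.75
python3 - <<'E'
from h import *
p=r.get_state()["tool_pos"]
for n,(x0,y0,w,h),f in(("side",(205,140,100,80),7.5),("top",(200,175,100,70),7)):
    a=r.snapshot(n)[:,:,::-1]; 
    cv2.imwrite(f"pics/{n}7.png",cv2.resize(a[y0:y0+h,x0:x0+w],None,fx=f,fy=f,interpolation=cv2.INTER_CUBIC))
    print(n,(proj(n,[p,[p[0],p[1],.038]])-[x0-.5,y0-.5])*f)
E
```

```text
clock: 16.2
tool_pos: [0.5247, 0.1359, 0.06]
eef_rot: [0.639, 0.769, -0.0, -0.0]
contact_force: [-0.6, 0.2, -0.7]
opening: 0.229
t 16.2 p [0.5247 0.1359 0.06  ] psi 1.7555 tilt [-0.0002 -0.0003] F [-0.61  0.23 -0.68] M [ 0.039 -0.035 -0.057] open 0.229 q7 0.958
shift [ 0.0001 -0.      0.038 ] len 0.038 yaw turns 0.0009
side [[352.03167381 281.43689922]
 [356.14946371 337.26437994]]
top [[320.27028544 246.85163881]
 [323.9258453  254.63243901]]
```

View pics/side7.png

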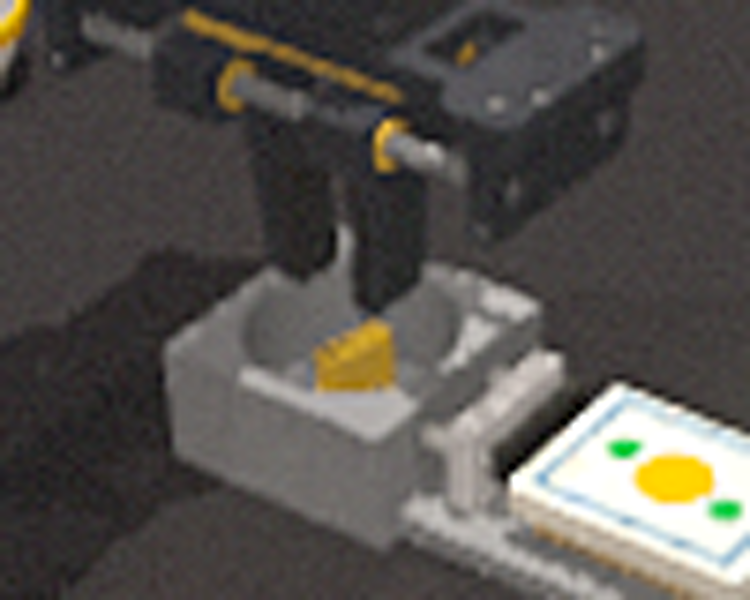

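```bash
python3 -m jog '[[0,0,0.008,0,0.77],[0,0,0.008,0,0.77],[0,0,0.004,0,0.77],[0,0,0.002,0,0.77],[0,0,0.002,0,0.77],[0,0,0.002,0,0.77]]'
python3 goto.py
python3 -m jog '[[0,0,0.003,0,0.77],[0,0,0.003,0,0.77],[0,0,0.003,0,0.77],[0,0,0.002,0,0.77],[0,0,0,0,0.77]]'
python3 goto.py .5246 .136 .022 1.75
```

```text
clock: 16.9
tool_pos: [0.5248, 0.1357, 0.0338]
eef_rot: [0.638, 0.77, 0.0, -0.0]
contact_force: [0.2, -0.3, 0.1]
opening: 0.23
t 16.9 p [0.5248 0.1357 0.0338] psi 1.7566 tilt [0.0001 0.0002] F [ 0.24 -0.32  0.09] M [ 0.066 -0.038 -0.014] open 0.23 q7 0.942
clock: 17.4
tool_pos: [0.5246, 0.1356, 0.0226]
eef_rot: [0.638, 0.77, -0.0, -0.0]
contact_force: [-0.3, 1.0, -0.5]
opening: 0.231
t 17.4 p [0.5246 0.1356 0.0226] psi 1.7566 tilt [-0.0004 -0.0002] F [-0.25  0.98 -0.48] M [ 0.062 -0.028 -0.023] open 0.231 q7 0.936
shift [0.0004 0.0001 0.0006] len 0.0007 yaw turns 0.0011
```

```bash
python3 -m jog '[[0,0,0,0,0.85],[0,0,0,0,0.9],[0,0,0,0,0.95],[0,0,0,0,0.95],[0,0,0,0,0.95]]' 8
python3 goto.py
python3 -m jog '[[0,0,0,0,0.95],[0,0,0,0,0.95],[0,0,0,0,0.95]]' 40
python3 goto.py
```

```text
clock: 17.9
tool_pos: [0.5249, 0.1342, 0.0229]
eef_rot: [0.639, 0.769, -0.001, 0.001]
contact_force: [2.2, -5.8, -1.6]
opening: 0.147
t 17.9 p [0.5249 0.1342 0.0229] psi 1.7553 tilt [-0.0001 -0.0019] F [ 2.22 -5.77 -1.63] M [-1.069 -0.329 -0.133] open 0.147 q7 0.936
clock: 18.2
tool_pos: [0.5251, 0.1342, 0.0229]
eef_rot: [0.639, 0.769, -0.001, 0.001]
contact_force: [2.2, -5.1, -2.3]
opening: 0.107
t 18.2 p [0.5251 0.1342 0.0229] psi 1.7556 tilt [ 0.0001 -0.0018] F [ 2.21 -5.08 -2.34] M [-0.967 -0.381 -0.065] open 0.107 q7 0.936
```

```bash
python3 -m jog '[[-0.0008,0,0,0,0.95],[-0.0008,0.0003,0,0,0.95],[0,0,0,0,0.95]]' 
python3 goto.py
cat > m.py <<'E'
import numpy as np
from plant import r
from scipy.spatial.transform import Rotation as Ro
s=r.get_state();R=Ro.from_quat(s["eef_rot"]).as_matrix();psi=np.arctan2(R[1,0],R[0,0])
l=f"{s['clock']:.2f} psi {psi:.4f} Mz {s['moment'][2]:.3f} tq7 {s['joint_torque'][6]:.3f} F {np.round(s['contact_force'],1)} op {s['opening']:.3f} xy {np.round(s['tool_pos'],4)}"
print(l); open("log.txt","a").write(l+"\n")
E
python3 m.py
python3 -m jog '[[0,0,0,0.004,0.95]]' >/dev/null; python3 m.py
python3 -m jog '[[0,0,0,0.004,0.95]]' >/dev/null; python3 m.py
python3 -m jog '[[0,0,0,0.004,0.95]]' >/dev/null; python3 m.py
python3 -m jog '[[0,0,0,0.004,0.95]]' >/dev/null; python3 m.py
python3 -m jog '[[0,0,0,0.004,0.95]]' >/dev/null; python3 m.py
python3 -m jog '[[0,0,0,0.004,0.95]]' >/dev/null; python3 m.py
python3 -m jog '[[0,0,0,0.004,0.95]]' >/dev/null; python3 m.py
python3 -m jog '[[0,0,0,0.004,0.95]]' >/dev/null; python3 m.py
```

```text
clock: 18.5
tool_pos: [0.5251, 0.1342, 0.0229]
eef_rot: [0.638, 0.77, -0.0, -0.0]
contact_force: [0.5, -2.9, -0.3]
opening: 0.11
t 18.5 p [0.5251 0.1342 0.0229] psi 1.7567 tilt [-0.0005  0.0002] F [ 0.47 -2.89 -0.26] M [-0.575 -0.042 -0.081] open 0.11 q7 0.938
18.50 psi 1.7567 Mz -0.081 tq7 0.086 F [ 0.5 -2.9 -0.3] op 0.110 xy [0.5251 0.1342 0.0229]
18.60 psi 1.7311 Mz 0.179 tq7 0.072 F [ 1.1 -2.8 -1.1] op 0.106 xy [0.5252 0.1342 0.0229]
18.70 psi 1.7050 Mz 0.103 tq7 0.004 F [ 0.9 -3.6 -1.9] op 0.109 xy [0.5252 0.1342 0.0229]
18.80 psi 1.6797 Mz 0.156 tq7 -0.004 F [-0.7 -3.1 -1.1] op 0.105 xy [0.5252 0.1342 0.0229]
18.90 psi 1.6543 Mz 0.194 tq7 -0.006 F [ 0.3 -3.5 -1.1] op 0.110 xy [0.5252 0.1342 0.0229]
19.00 psi 1.6291 Mz 0.164 tq7 -0.007 F [ 0.1 -3.5 -1. ] op 0.111 xy [0.5252 0.1341 0.0229]
19.10 psi 1.6038 Mz 0.145 tq7 -0.008 F [-0.2 -3.2 -0.8] op 0.108 xy [0.5252 0.1341 0.0229]
19.20 psi 1.5787 Mz 0.155 tq7 -0.008 F [ 0.5 -4.3 -0.8] op 0.113 xy [0.5252 0.1341 0.0229]
19.30 psi 1.5535 Mz 0.182 tq7 -0.009 F [-0.7 -3.3 -1.1] op 0.110 xy [0.5252 0.1341 0.0229]
```

```bash
python3 -m jog '[[-0.0009,0,0,0.005,0.95]]' >/dev/null; python3 m.py
python3 -m jog '[[0,0,0,0.005,0.95]]' >/dev/null; python3 m.py
python3 -m jog '[[0,0,0,0.005,0.95]]' >/dev/null; python3 m.py
python3 -m jog '[[0,0,0,0.005,0.95]]' >/dev/null; python3 m.py
python3 -m jog '[[0,0,0,0.005,0.95]]' >/dev/null; python3 m.py
python3 -m jog '[[0,0,0,0.005,0.95]]' >/dev/null; python3 m.py
python3 -m jog '[[0,0,0,0.005,0.95]]' >/dev/null; python3 m.py
python3 -m jog '[[0,0,0,0.005,0.95]]' >/dev/null; python3 m.py
python3 -m jog '[[0,0,0,0.005,0.95]]' >/dev/null; python3 m.py
python3 -m jog '[[0,0,0,0.005,0.95]]' >/dev/null; python3 m.py
python3 - <<'E'
from h import *
for n,(x0,y0,w,h),f in(("side",(205,150,125,85),6.4),):
    a=r.snapshot(n)[:,:,::-1]; 
    cv2.imwrite(f"pics/{n}8.png",cv2.resize(a[y0:y0+h,x0:x0+w],None,fx=f,fy=f,interpolation=cv2.INTER_CUBIC))
E
```

```text
19.40 psi 1.5225 Mz 0.108 tq7 0.039 F [-0.5 -0.5 -1.3] op 0.111 xy [0.5252 0.134  0.0229]
19.50 psi 1.4908 Mz 0.114 tq7 0.036 F [-0.7 -2.9 -0.9] op 0.112 xy [0.5252 0.134  0.0229]
19.60 psi 1.4593 Mz 0.149 tq7 0.028 F [-0.7 -1.1 -1.1] op 0.110 xy [0.5252 0.134  0.0229]
19.70 psi 1.4279 Mz 0.221 tq7 0.027 F [-1.1 -0.8 -0.6] op 0.112 xy [0.5252 0.1339 0.0229]
19.80 psi 1.3964 Mz 0.111 tq7 0.027 F [-0.3 -0.1 -0.8] op 0.110 xy [0.5252 0.1339 0.0229]
19.90 psi 1.3650 Mz 0.127 tq7 0.027 F [-0.7  0.4 -0.9] op 0.108 xy [0.5252 0.1339 0.0229]
20.00 psi 1.3336 Mz 0.134 tq7 0.027 F [-0.4  0.9 -2. ] op 0.108 xy [0.5252 0.1339 0.0229]
20.10 psi 1.3021 Mz 0.156 tq7 0.026 F [-1.6  1.5 -0.7] op 0.111 xy [0.5252 0.1338 0.0229]
20.20 psi 1.2707 Mz 0.236 tq7 0.026 F [-1.7  1.  -0.3] op 0.110 xy [0.5252 0.1338 0.0229]
20.30 psi 1.2392 Mz 0.132 tq7 0.026 F [-1.5  1.7 -0.8] op 0.111 xy [0.5252 0.1337 0.0229]
```

View pics/side8.png

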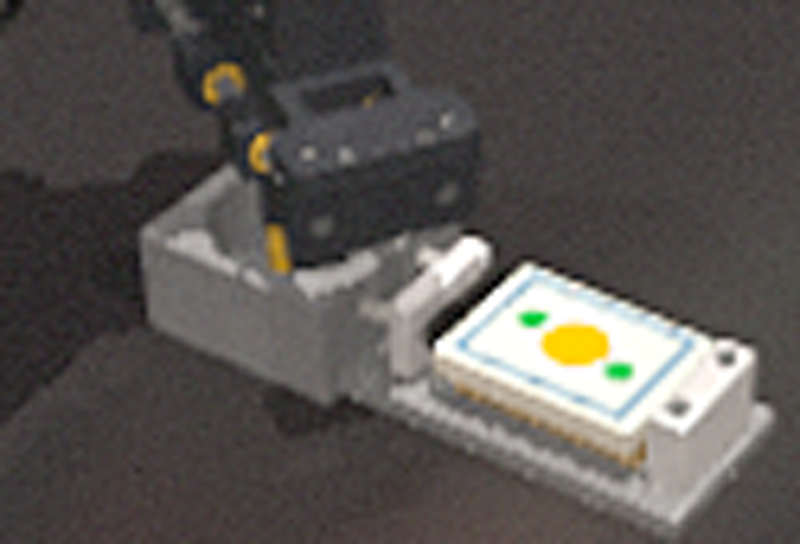

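```bash
python3 -m jog '[[0,0,0,0.002,0.95]]' >/dev/null; python3 m.py
python3 -m jog '[[0,0,0,0.002,0.95]]' >/dev/null; python3 m.py
python3 -m jog '[[0,0,0,0.002,0.95]]' >/dev/null; python3 m.py
python3 -m jog '[[0,0,0,0.002,0.95]]' >/dev/null; python3 m.py
python3 -m jog '[[0,0,0,0.002,0.95]]' >/dev/null; python3 m.py
python3 -m jog '[[0,0,0,0.002,0.95]]' >/dev/null; python3 m.py
python3 -m jog '[[0,0,0,0.002,0.95]]' >/dev/null; python3 m.py
python3 -m jog '[[0,0,0,0.002,0.95]]' >/dev/null; python3 m.py
python3 -m jog '[[0,0,0,0.002,0.95]]' >/dev/null; python3 m.py
python3 -m jog '[[0,0,0,0.002,0.95]]' >/dev/null; python3 m.py
python3 -m jog '[[0,0,0,0.002,0.95]]' >/dev/null; python3 m.py
python3 -m jog '[[0,0,0,0.002,0.95]]' >/dev/null; python3 m.py
```

```text
20.45 psi 1.2285 Mz 0.207 tq7 -0.079 F [-2.   1.6 -0.9] op 0.109 xy [0.5252 0.1337 0.0229]
20.55 psi 1.2158 Mz 0.148 tq7 -0.078 F [-1.2  1.6 -0.8] op 0.107 xy [0.5252 0.1337 0.0229]
20.65 psi 1.2032 Mz 0.110 tq7 -0.079 F [-1.5  1.7 -1.7] op 0.108 xy [0.5252 0.1337 0.0229]
20.75 psi 1.1905 Mz 0.162 tq7 -0.080 F [-2.   1.9 -1.3] op 0.105 xy [0.5252 0.1336 0.0229]
20.85 psi 1.1779 Mz 0.170 tq7 -0.080 F [-3.1  1.7 -1.6] op 0.112 xy [0.5252 0.1337 0.0229]
20.95 psi 1.1653 Mz 0.192 tq7 -0.080 F [-2.1  2.2 -0.8] op 0.111 xy [0.5252 0.1336 0.0229]
21.05 psi 1.1527 Mz 0.153 tq7 -0.080 F [-2.5  3.  -0.2] op 0.113 xy [0.5252 0.1336 0.0229]
21.15 psi 1.1401 Mz 0.168 tq7 -0.080 F [-3.2  3.2 -1.2] op 0.109 xy [0.5252 0.1336 0.0229]
21.25 psi 1.1276 Mz 0.172 tq7 -0.079 F [-2.4  4.4 -0.8] op 0.103 xy [0.5252 0.1336 0.0229]
21.35 psi 1.1150 Mz 0.164 tq7 -0.079 F [-2.9  3.6 -1.1] op 0.110 xy [0.5251 0.1336 0.0229]
21.45 psi 1.1024 Mz 0.154 tq7 -0.080 F [-3.3  3.6 -1.3] op 0.110 xy [0.5252 0.1335 0.0229]
21.55 psi 1.0899 Mz 0.107 tq7 -0.079 F [-2.7  4.3 -0.3] op 0.109 xy [0.5252 0.1335 0.0229]
```

```bash
python3 -m jog '[[0.0005,-0.0011,0,0.002,0.95]]' >/dev/null; python3 m.py
python3 -m jog '[[0,0,0,0.002,0.95]]' >/dev/null; python3 m.py
python3 -m jog '[[0,0,0,0.002,0.95]]' >/dev/null; python3 m.py
python3 -m jog '[[0,0,0,0.002,0.95]]' >/dev/null; python3 m.py
python3 -m jog '[[0,0,0,0.002,0.95]]' >/dev/null; python3 m.py
python3 -m jog '[[0,0,0,0.002,0.95]]' >/dev/null; python3 m.py
python3 -m jog '[[0,0,0,0.002,0.95]]' >/dev/null; python3 m.py
python3 -m jog '[[0,0,0,0.002,0.95]]' >/dev/null; python3 m.py
python3 -m jog '[[0,0,0,0.002,0.95]]' >/dev/null; python3 m.py
python3 -m jog '[[0,0,0,0.002,0.95]]' >/dev/null; python3 m.py
```

```text
21.65 psi 1.0764 Mz 0.207 tq7 -0.055 F [-0.   0.9 -2.6] op 0.109 xy [0.5251 0.1336 0.0229]
21.75 psi 1.0638 Mz 0.155 tq7 -0.090 F [-0.7  2.1 -3. ] op 0.107 xy [0.5251 0.1336 0.0229]
21.85 psi 1.0511 Mz 0.128 tq7 -0.082 F [-0.9  1.3 -2.2] op 0.111 xy [0.5251 0.1336 0.0229]
21.95 psi 1.0385 Mz 0.199 tq7 -0.081 F [ 0.2  1.3 -2.6] op 0.115 xy [0.5251 0.1335 0.0229]
22.05 psi 1.0260 Mz 0.114 tq7 -0.081 F [-0.4  0.2 -2.8] op 0.111 xy [0.5251 0.1335 0.0229]
22.15 psi 1.0135 Mz 0.132 tq7 -0.086 F [ 0.5  0.1 -3.4] op 0.113 xy [0.5251 0.1335 0.0229]
22.25 psi 1.0010 Mz 0.172 tq7 -0.090 F [ 0.7 -0.1 -3.5] op 0.106 xy [0.5251 0.1336 0.0229]
22.35 psi 0.9884 Mz 0.127 tq7 -0.090 F [ 1.5 -0.6 -3.6] op 0.111 xy [0.5251 0.1336 0.0229]
22.45 psi 0.9759 Mz 0.209 tq7 -0.090 F [ 1.6 -1.7 -4.1] op 0.109 xy [0.525  0.1336 0.0229]
22.55 psi 0.9632 Mz 0.219 tq7 -0.090 F [ 1.2 -1.2 -4.4] op 0.109 xy [0.525  0.1336 0.0229]
```

Run:
```python
from h import *
for n,(x0,y0,w,h),f in(("side",(255,175,75,60),10),):
    a=r.snapshot(n)[:,:,::-1]; 
    cv2.imwrite(f"pics/{n}9.png",cv2.resize(a[y0:y0+h,x0:x0+w],None,fx=f,fy=f,interpolation=cv2.INTER_CUBIC))
```

```text
(no output)
```

View pics/side9.png

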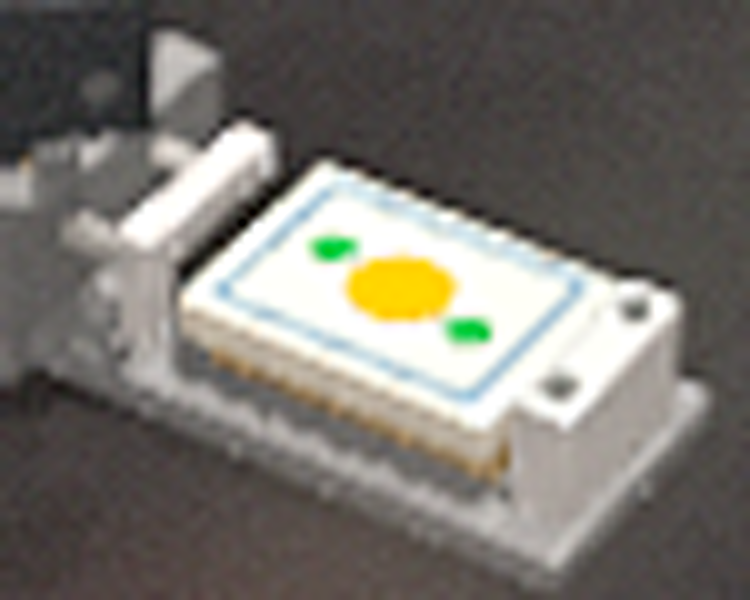

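```bash
python3 -m jog '[[0,0,0,0.002,0.95]]' >/dev/null; python3 m.py
python3 -m jog '[[0,0,0,0.002,0.95]]' >/dev/null; python3 m.py
python3 -m jog '[[0,0,0,0.002,0.95]]' >/dev/null; python3 m.py
python3 -m jog '[[0,0,0,0.002,0.95]]' >/dev/null; python3 m.py
python3 -m jog '[[0,0,0,0.002,0.95]]' >/dev/null; python3 m.py
python3 -m jog '[[0,0,0,0.002,0.95]]' >/dev/null; python3 m.py
python3 -m jog '[[0,0,0,0.002,0.95]]' >/dev/null; python3 m.py
python3 -m jog '[[0,0,0,0.002,0.95]]' >/dev/null; python3 m.py
```

```text
22.70 psi 0.9511 Mz 0.200 tq7 -0.060 F [ 2.6 -2.8 -3.9] op 0.108 xy [0.525  0.1336 0.0229]
22.80 psi 0.9381 Mz 0.151 tq7 -0.087 F [ 2.9 -3.3 -4.5] op 0.106 xy [0.525  0.1336 0.0229]
22.90 psi 0.9256 Mz 0.206 tq7 -0.090 F [ 2.3 -4.  -4.7] op 0.109 xy [0.525  0.1336 0.0229]
23.00 psi 0.9130 Mz 0.147 tq7 -0.091 F [ 2.5 -3.6 -4.8] op 0.110 xy [0.525  0.1336 0.0229]
23.10 psi 0.9004 Mz 0.154 tq7 -0.091 F [ 3.3 -4.  -5.2] op 0.110 xy [0.525  0.1336 0.0229]
23.20 psi 0.8879 Mz 0.146 tq7 -0.092 F [ 3.2 -4.3 -4.8] op 0.104 xy [0.525  0.1336 0.0229]
23.30 psi 0.8753 Mz 0.171 tq7 -0.091 F [ 3.5 -2.7 -5.3] op 0.112 xy [0.525  0.1335 0.0229]
23.40 psi 0.8627 Mz 0.166 tq7 -0.092 F [ 3.8 -4.4 -4.1] op 0.108 xy [0.525  0.1335 0.0229]
```

```bash
python3 -m jog '[[-0.0002,0.0011,0.0008,0.002,0.95]]' >/dev/null; python3 m.py
python3 -m jog '[[0,0,0,0.002,0.95]]' >/dev/null; python3 m.py
python3 -m jog '[[0,0,0,0.002,0.95]]' >/dev/null; python3 m.py
python3 -m jog '[[0,0,0,0.002,0.95]]' >/dev/null; python3 m.py
python3 -m jog '[[0,0,0,0.002,0.95]]' >/dev/null; python3 m.py
python3 -m jog '[[0,0,0,0.002,0.95]]' >/dev/null; python3 m.py
python3 -m jog '[[0,0,0,0.002,0.95]]' >/dev/null; python3 m.py
python3 -m jog '[[0,0,0,0.002,0.95]]' >/dev/null; python3 m.py
```

```text
23.50 psi 0.8510 Mz 0.222 tq7 -0.114 F [-0.4 -1.3 12.6] op 0.109 xy [0.525  0.1335 0.0228]
23.60 psi 0.8385 Mz 0.202 tq7 -0.087 F [ 0.7 -3.   4.1] op 0.106 xy [0.525  0.1335 0.0228]
23.70 psi 0.8258 Mz 0.123 tq7 -0.091 F [-0.1 -3.5  6.1] op 0.109 xy [0.525  0.1335 0.0229]
23.80 psi 0.8133 Mz 0.146 tq7 -0.093 F [-0.3 -3.2  5.5] op 0.111 xy [0.525  0.1334 0.0228]
23.90 psi 0.8008 Mz 0.167 tq7 -0.092 F [ 0.7 -2.8  6.3] op 0.107 xy [0.5249 0.1335 0.0228]
24.00 psi 0.7882 Mz 0.134 tq7 -0.093 F [-0.5 -2.6  5.9] op 0.106 xy [0.525  0.1334 0.0229]
24.10 psi 0.7756 Mz 0.186 tq7 -0.092 F [ 0.2 -2.8  6.3] op 0.110 xy [0.5249 0.1335 0.0228]
24.20 psi 0.7630 Mz 0.178 tq7 -0.093 F [-0.5 -3.1  6. ] op 0.111 xy [0.5249 0.1334 0.0228]
```

```bash
python3 -m jog '[[0,0,0,0.002,0.95]]' >/dev/null; python3 m.py
python3 -m jog '[[0,0,0,0.002,0.95]]' >/dev/null; python3 m.py
python3 -m jog '[[0,0,0,0.002,0.95]]' >/dev/null; python3 m.py
python3 -m jog '[[0,0,0,0.002,0.95]]' >/dev/null; python3 m.py
python3 -m jog '[[0,0,0,0.002,0.95]]' >/dev/null; python3 m.py
python3 -m jog '[[0,0,0,0.002,0.95]]' >/dev/null; python3 m.py
python3 -m jog '[[0,0,0,0.002,0.95]]' >/dev/null; python3 m.py
python3 -m jog '[[0,0,0,0.002,0.95]]' >/dev/null; python3 m.py
```

```text
24.30 psi 0.7505 Mz 0.147 tq7 -0.092 F [-0.6 -2.   6.5] op 0.106 xy [0.5249 0.1335 0.0228]
24.40 psi 0.7379 Mz 0.141 tq7 -0.093 F [ 0.2 -2.7  7.2] op 0.116 xy [0.525  0.1334 0.0229]
24.50 psi 0.7253 Mz 0.116 tq7 -0.092 F [-0.6 -3.   7. ] op 0.111 xy [0.5249 0.1334 0.0228]
24.60 psi 0.7127 Mz 0.222 tq7 -0.093 F [ 0.5 -2.4  6.8] op 0.111 xy [0.5249 0.1334 0.0228]
24.70 psi 0.7002 Mz 0.125 tq7 -0.092 F [ 0.2 -3.1  5.2] op 0.107 xy [0.5249 0.1334 0.0228]
24.80 psi 0.6876 Mz 0.124 tq7 -0.092 F [-0.4 -3.6  5.8] op 0.107 xy [0.5249 0.1334 0.0228]
24.90 psi 0.6750 Mz 0.183 tq7 -0.092 F [-0.6 -2.9  6.7] op 0.110 xy [0.5249 0.1334 0.0228]
25.00 psi 0.6624 Mz 0.200 tq7 -0.092 F [-0.4 -3.1  5.9] op 0.110 xy [0.5249 0.1334 0.0228]
```

```bash
python3 -m jog '[[0,0,0,0.002,0.95]]' >/dev/null; python3 m.py
python3 -m jog '[[0,0,0,0.002,0.95]]' >/dev/null; python3 m.py
python3 -m jog '[[0,0,0,0.002,0.95]]' >/dev/null; python3 m.py
python3 -m jog '[[0,0,0,0.002,0.95]]' >/dev/null; python3 m.py
python3 -m jog '[[0,0,0,0.002,0.95]]' >/dev/null; python3 m.py
python3 -m jog '[[0,0,0,0.002,0.95]]' >/dev/null; python3 m.py
```

```text
25.10 psi 0.6498 Mz 0.187 tq7 -0.092 F [ 0.3 -2.6  6.5] op 0.106 xy [0.5249 0.1334 0.0228]
25.20 psi 0.6374 Mz 0.127 tq7 -0.092 F [-0.1 -3.5  5.8] op 0.111 xy [0.5249 0.1334 0.0228]
25.30 psi 0.6247 Mz 0.159 tq7 -0.092 F [ 0.3 -3.9  5.9] op 0.110 xy [0.5248 0.1333 0.0228]
25.40 psi 0.6121 Mz 0.174 tq7 -0.092 F [ 0.1 -3.   6.6] op 0.113 xy [0.5248 0.1333 0.0228]
25.50 psi 0.5996 Mz 0.180 tq7 -0.095 F [-0.9 -2.5  6.2] op 0.106 xy [0.5248 0.1334 0.0228]
25.60 psi 0.5870 Mz 0.150 tq7 -0.102 F [-0.1 -3.9  6.6] op 0.111 xy [0.5248 0.1333 0.0228]
```

```bash
python3 -m jog '[[0,0,0,0.002,0.95]]' >/dev/null; python3 m.py
python3 -m jog '[[0,0,0,0.002,0.95]]' >/dev/null; python3 m.py
python3 -m jog '[[0,0,0,0.002,0.95]]' >/dev/null; python3 m.py
python3 -m jog '[[0,0,0,0.002,0.95]]' >/dev/null; python3 m.py
```

```text
25.70 psi 0.5745 Mz 0.171 tq7 -0.109 F [ 0.2 -4.2  6.2] op 0.113 xy [0.5248 0.1334 0.0229]
25.80 psi 0.5620 Mz 0.170 tq7 -0.116 F [ 0.  -2.9  5.4] op 0.109 xy [0.5248 0.1333 0.0228]
25.90 psi 0.5495 Mz 0.158 tq7 -0.122 F [-0.8 -3.5  7.3] op 0.108 xy [0.5248 0.1333 0.0228]
26.00 psi 0.5369 Mz 0.230 tq7 -0.129 F [-0.1 -3.   6.7] op 0.109 xy [0.5248 0.1333 0.0228]
```

```bash
python3 -m jog '[[0,0,0,0.002,0.95]]' >/dev/null; python3 m.py
python3 -m jog '[[0,0,0,0.002,0.95]]' >/dev/null; python3 m.py
python3 -m jog '[[0,0,0,0.002,0.95]]' >/dev/null; python3 m.py
python3 -m jog '[[0,0,0,0.0014,0.95]]' >/dev/null; python3 m.py
python3 - <<'E'
import re,numpy as np
L=[l.split() for l in open("log.txt")]
p=np.array([float(l[2]) for l in L]);m=np.array([float(l[4]) for l in L])
print("Mz free",m[(p<1.74)&(p>1.02)].mean().round(3),"slide",m[(p<1.01)&(p>.61)].mean().round(3),"last4",m[-4:].mean().round(3),"prev5",m[-9:-4].mean().round(3))
k=p<.605; print(np.polyfit(.605-p[k],m[k],1))
E
```

```text
26.10 psi 0.5244 Mz 0.195 tq7 -0.136 F [-0.3 -3.8  6.7] op 0.110 xy [0.5248 0.1333 0.0228]
26.20 psi 0.5118 Mz 0.202 tq7 -0.143 F [-0.8 -4.   6.5] op 0.110 xy [0.5248 0.1333 0.0228]
26.30 psi 0.4993 Mz 0.263 tq7 -0.149 F [-0.4 -3.3  6.1] op 0.108 xy [0.5247 0.1333 0.0228]
26.40 psi 0.4905 Mz 0.257 tq7 -0.187 F [-0.9 -4.   7.3] op 0.107 xy [0.5248 0.1333 0.0228]
Mz free 0.156 slide 0.167 last4 0.229 prev5 0.176
[0.87404721 0.1438898 ]
```

```bash
python3 -m jog '[[0,0,0,0,0.87],[0,0,0,0,0.82],[0,0,0,0,0.79],[0,0,0,0,0.79],[0,0,0,0,0.79]]' 10
python3 m.py
python3 -m jog '[[0,0,-0.004,0,0.79],[0,0,-0.01,0,0.79],[0,0,-0.01,0,0.79],[0,0,-0.02,0,0.79],[0,0,-0.03,0,0.79],[0,0,-0.03,0,0.79],[0,0,-0.03,0,0.79],[0,0,0,0,0.79]]'
python3 -m jog '[[0.0,-0.03,0,0,0.79],[0,-0.03,0,0,0.79],[0,-0.03,0,0,0.79],[0,-0.03,0,0,0.79],[0,-0.03,0,0,0.79],[0,0,0,0,0.79],[0,0,0,0,0.79]]'
python3 - <<'E'
from h import *
for n,(x0,y0,w,h),f in(("side",(225,165,105,75),7),("top",(225,180,95,60),8)):
    a=r.snapshot(n)[:,:,::-1]; cv2.imwrite(f"pics/{n}10full.png",a)
    cv2.imwrite(f"pics/{n}10.png",cv2.resize(a[y0:y0+h,x0:x0+w],None,fx=f,fy=f,interpolation=cv2.INTER_CUBIC))
E
```

```text
clock: 26.9
tool_pos: [0.5252, 0.1336, 0.022]
eef_rot: [0.97, 0.243, -0.0, -0.0]
contact_force: [0.2, -0.2, 0.5]
opening: 0.206
26.90 psi 0.4913 Mz 0.019 tq7 -0.001 F [ 0.2 -0.2  0.5] op 0.206 xy [0.5252 0.1336 0.022 ]
clock: 27.7
tool_pos: [0.5278, 0.1339, 0.1606]
eef_rot: [0.97, 0.243, 0.004, -0.0]
contact_force: [0.6, 0.1, -0.0]
opening: 0.214
clock: 28.4
tool_pos: [0.4541, 0.2658, 0.1561]
eef_rot: [0.97, 0.244, -0.0, 0.0]
contact_force: [0.5, -0.4, -0.1]
opening: 0.211
```

View pics/side10.png

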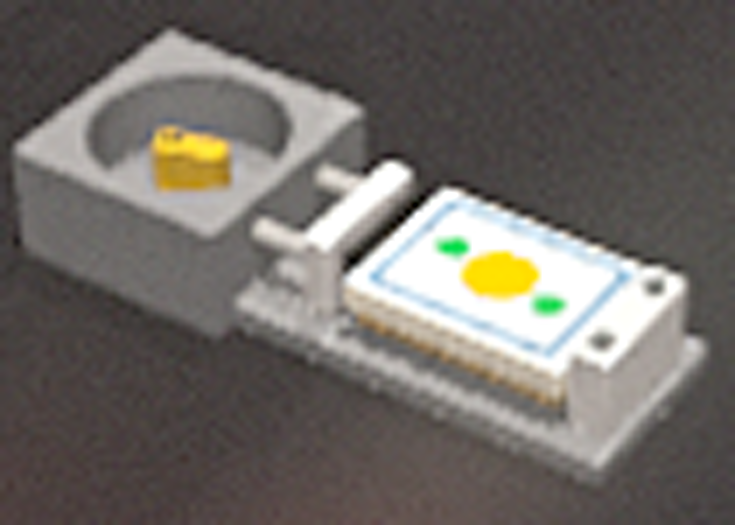

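View pics/top10.png

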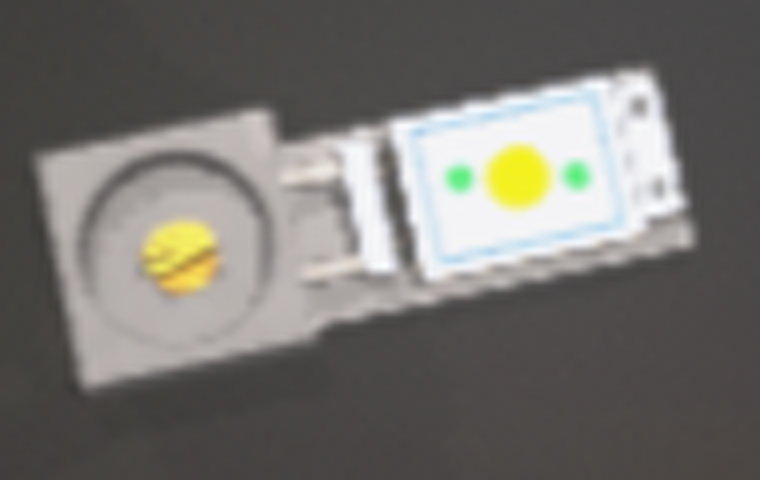

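Run:
```python
from h import *
P={"side":(.5487,.0167,.2035),"top":(.5512,.0158,.1981)}
def tj(n,p):
    x,y,a=P[n];c,s=np.cos(a),np.sin(a);d=p[:2]-[x,y]
    return np.round([c*d[0]+s*d[1],-s*d[0]+c*d[1]],4)
for n in P:
    a=cv2.imread(f"pics/{n}10full.png").astype(int); v=((a[:,:,1:].min(2)-a[:,:,0])>90).astype(np.uint8)
    k,l,st,ce=cv2.connectedComponentsWithStats(v)
    for i in range(1,k):
        u=ce[i]
        if st[i,4]>8 and 225<u[0]<325 and 165<u[1]<235: print(n,u.round(1),st[i,4],tj(n,back(n,u,.036)[0]))
```

```text
side [251.5 187.5] 66 [-0.0079  0.1168]
side [296.1 203.8] 54 [-0.0004 -0.0064]
top [289.5 201.6] 50 [-0.0008 -0.0075]
top [246.9 211.3] 45 [-0.0041  0.12  ]
```

The tile is centred at about x −0.5 mm, y −7 mm in the jig frame, and square. Handing in.

```bash
python3 -c "
from plant import r
print(r.get_state()['clock']); r.finish_job()"
```

```text
28.5
the job is handed in; nothing more can be done
```

The white tile is clamped in the jig at an estimated 8 N. I handed the job in at 28.5 s, and the system reports no verdict.

**Placing:** I gripped the tile across its 60 mm width and set it on the bed between fence and jaw. I let go of it before touching the knob.

**Clamping:** I turned the knob clockwise about 1.27 rad.
- At about 0.74 rad the pad met the tile and began sliding it towards the fence.
- At about 1.15 rad the tile was nipped against the fence.
- I then turned about 0.115 rad further, opened the fingers and moved clear.

**Last checks:**
- **Position:** both cameras put the tile's centre at about x −0.5 mm and y −7 mm in the jig frame. By eye it was flat, square and against the fence.
- **Clamp force:** it was not measured directly. Turning past the nip point gives about 8 N, and the rise in wrist moment from about 0.156 to between 0.23 and 0.26 N m fits that. The wrist moment was noisy, so I found the nip point from joint 7's torque.
- **Disagreements:** the two cameras differed by about 2 to 3 mm. The knob was also about 2 mm from where I first aimed, so I re-centred the hand using the side forces while turning. One of those corrections gave a brief 13 N vertical force on the tool.
- **Other pottery:** I took no final measurement of it, but I never moved near it.

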